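# Press two taped samples to their set mark

## Task

Bond the two taped wood samples in the spring press: with the fingertips press down on the rubber pad on the aluminium plate's left far corner (left and far as the robot sees it) until that corner's pointer is level with the black index tab on its scale, without going past the tab; keep it there for two seconds, then let the plate spring all the way back. Then do the same with the right far corner and its own tab, one corner at a time, and finish clear of the press. Press only on the pads, and leave the pointers, the tabs and the things standing around alone.

Things in the scene. Friction and masses are not known exactly. Their poses are not given: they have to be found in the camera images.
- press: spring press fixed to the bench: plywood base 260 x 310 mm; aluminium plate 158 x 196 x 8 mm, top 83 mm up, tilting on a ball at mid near edge, a spring under each far corner. Origin on the bench under mid plate; z up, x to the far side, y left. Pads at x 50, y +75 (left), -75 (right) mm; ball at x -60, y 0, 79 mm up; upright scales 94 mm high at x 87, y +-107 to 147.
- left_pad: black rubber button with sloping sides, 36 mm across at its foot, 26 mm at its flat top, 5 mm thick, on the top of the aluminium plate over its left far corner's spring: the place to press. Origin: centre of its underside (on the plate's top); z is normal to the plate. At rest its top is 88 mm above the bench.
- left_pad_top (a point): centre of the top face of the left pad.
- left_pointer: flat brass pointer, 9 mm wide, 4 mm thick, narrowing to 5 mm, that sticks out of the plate's left far corner and tilts with the plate; its origin is at the ball pivot, NOT on the pointer. Not to be touched.
- left_tip (a point): the tip of the left pointer (mid-thickness). 79 mm above the bench at rest. It drops 1.52 mm for each mm that the left pad drops, and does not move when only the other corner is pressed.
- left_tab (a point): mid-height of the inner end of the left index tab: a black plastic block 26 x 22 mm, 10 mm high, on the upright aluminium scale at the left far edge of the press, just outside the pointer's tip. It marks how far to press: 41 to 63 mm above the bench, different each time and side. z is up. Not to be touched.
- left_tilt (a joint): how far the left corner is pressed, rad: 0 = at rest up against its stop, 0.30 = bottomed. The left tip is then 188 mm x sin(value) below its rest height, the pad 124 mm x sin(value). Its spring takes about 3.5 N to start and about 12 N at 0.2 rad. It springs back to 0 when let go.
- right_pad: black rubber button with sloping sides, 36 mm across at its foot, 26 mm at its flat top, 5 mm thick, on the top of the aluminium plate over its right far corner's spring: the place to press. Origin: centre of its underside (on the plate's top); z is normal to the plate. At rest its top is 88 mm above the bench.
- right_pad_top (a point): centre of the top face of the right pad.
- right_pointer: flat brass pointer, 9 mm wide, 4 mm thick, narrowing to 5 mm, that sticks out of the plate's right far corner and tilts with the plate; its origin is at the ball pivot, NOT on the pointer. Not to be touched.
- right_tip (a point): the tip of the right pointer (mid-thickness). 79 mm above the bench at rest. It drops 1.52 mm for each mm that the right pad drops, and does not move when only the other corner is pressed.
- right_tab (a point): mid-height of the inner end of the right index tab: a black plastic block 26 x 22 mm, 10 mm high, on the upright aluminium scale at the right far edge of the press, just outside the pointer's tip. It marks how far to press: 41 to 63 mm above the bench, different each time and side. z is up. Not to be touched.
- right_tilt (a joint): how far the right corner is pressed, rad: 0 = at rest up against its stop, 0.30 = bottomed. The right tip is then 188 mm x sin(value) below its rest height, the pad 124 mm x sin(value). Its spring is stiffer: about 4.5 N to start and about 16 N at 0.2 rad. It springs back to 0 when let go.
- spray_can: bystander, loose: closed can, 64 mm across, 170 mm high, upright; origin under its centre.
- tape_roll: bystander, loose: tape roll lying flat, 100 mm across, 48 mm high; origin under its centre.
- offcut: bystander, loose: wood offcut 90 x 50 x 35 mm; origin under its centre.
- jar: bystander, loose: glass jar with a black lid, 68 mm across, 80 mm high; origin under its centre.

How it is judged:
By the outcome, as a careful person would: the job done as asked, in the order asked, and still so for the second after the job is handed in, with the robot touching nothing.
It also fails if it takes over 58 s, if anything falls off the work surface, if the arm or the gripper's body presses on something with over 40 N, if the wrist force passes 120 N, or if a joint passes its speed limit or range.

## Robot

A 6-joint arm with a two-finger parallel gripper is mounted at the origin on the work surface. World frame = base frame: x ahead of the robot, y to its left, z up, the work surface at z = 0. Lengths are in m, angles in rad, forces in N, time in s.
With the tool pointing down it reaches from about 0.35 to 0.775 m from the base axis. Payload 7.3 kg.
Tool frame: the origin (TCP) lies at the very end of the fingers, on their centre line; the grasp point (between the pads) lies 19 mm behind it; z points along the fingers, y is the direction in which the jaws open and shut (so a half turn about z gives the same grasp; the last joint's range is limited). The gripper opens to 92 mm and grips with 3 to 60 N. Pads are 19 mm wide; open, the fingers measure 130 mm over their backs; the gripper's body (75 mm by 190 mm) begins 47 mm behind the grasp point.
Start: joints at [0.961, 0.342, 1.524, -0, 1.275, -0.146], TCP at [0.235, 0.47, 0.227] pointing down, gripper open.
Joint ranges: [-2.53, 2.53], [-0.77, 2.02], [0.04, 2.7], [-1, 4.14], [0.28, 2.66], [-3.11, 3.11]. Speed limits (rad/s): [2.57, 2.57, 3.14, 3.14, 3.14, 3.14].

## Interface

Orientations are given as [roll, pitch, yaw] about the fixed x, y, z axes, in that order (R = Rz(yaw) Ry(pitch) Rx(roll)).
In Python, from cell import robot gives the robot as it stands.
- The arm moves only by the shell command python3 -m pendant 'ROWS' [OPENING] [FORCE]. ROWS is JSON, a list of rows, each a list of 2 entries, a list of its own where there are three numbers: the shift along the tool's x, y, z in mm, then the turn about the tool's z in degrees. In form: [[[x, y, z], turn], ...]. A call has 1 to 10 rows; each row is the pose to reach, as a shift and turn from the pose measured when the call began, along the tool's axes at that moment; what a row does not reach only later rows make up. A row lasts 1/12 s, in which the tool goes at most 41.7 mm and 7.16 degrees, less where a joint would pass 70% of its speed; a pose out of reach is approached as far as the arm can. A call with a gripper value outside its range is refused whole. OPENING is the opening, from 0 (shut) to 1 (fully open), set as the call begins (- or left out, the last holds). The fingers move at their own pace and stop on an object; FORCE is the grip in N (left out, the last holds). Time passes only in rows, so rows that repeat a pose let the fingers close. It gives the time, the measured TCP pose, the force and the opening at its end, in the units of the state.
- robot.observe(): the state, without advancing time (a new reading comes with each control period).
- robot.read_camera(name): name is "side" or "top"; returns the picture (384x512x3 uint8, red, green, blue); there is no depth.
- robot.calibration(name): a dict with "vfov" (degrees; the focal length in pixels is half the picture's height over the tangent of half this angle, whatever the lens; pixels are square), "cx", "cy" (the principal point, pixels), "k1" (the pictures are not rectified: a ray, as slopes to the right and down, at radius r is drawn at 1 + k1 r^2 times it, then the intrinsics apply), "rvec" (rotation vector, rad) and "tvec" (3), from world to camera coordinates, as OpenCV has them. Camera axes: x right, y down, z forward; pixel columns grow to the right and rows downward; lengths in m; the calibration is good to about 2 mm. A picture is of the moment at which its call begins. calibration takes no time and is no camera call.
- robot.hand_in(): hands the job in, once; it reports no verdict.
Trained networks look in the newest picture that a camera, given by its name, has taken for a name from the list of things; names that differ only in an ending like _2 or _b are one class to them, and where a whole thing is asked for, a point or a joint stands for the part that bears it (a point fixed in the world has none). Each returns a list of dicts, best first, with "p" (0 to 1); they miss things now and then, are a little off and sometimes report something else, mostly with a low value. They report only what shows in the picture. A call takes as long as a camera call.
- robot.find_in(camera, query): "xy" ([column, row] as shares, 0 to 1, of the picture: columns of its width, rows of its height, amid what is visible of it).
The state is a dict: "time": time; "qpos": joint angles; "qvel": joint speeds; "joint_efforts": joint torques, N m; "tool_pos": TCP position; "tool_rot": TCP orientation; "contact_force": force on the tool from outside, world axes, zero at the start; "torque": the same for the moment, N m; "opening": finger opening in m.
Only numpy, scipy, OpenCV 4.12 (cv2) and the standard library are available. Lean on these libraries where they do the work, as an engineer would, in place of code of your own. Each camera call takes 0.05 s, during which the arm holds its last target.

## Working session

There is one attempt and no reset: what is moved stays moved. The work goes in short steps, Python scripts to look and compute and a shell command to move; the robot and the scene stay as the last step left them, time stands still between calls to the robot, and variables do not carry over. Pictures are saved under pics/ and viewed, and the job is handed in when it is done.

```bash
ls; mkdir -p pics; cat > h.py <<'E'
import numpy as np, cv2
from cell import robot
def cam(n):
    c=robot.calibration(n); f=192/np.tan(np.radians(c['vfov'])/2)
    return c,f,cv2.Rodrigues(np.array(c['rvec'],float))[0],np.array(c['tvec'],float)
def proj(n,P):
    c,f,R,t=cam(n); p=R@np.array(P,float)+t; s=p[:2]/p[2]; s=s*(1+c['k1']*(s@s)); return f*s+[c['cx'],c['cy']]
def ray(n,uv):
    c,f,R,t=cam(n); d=(np.array(uv,float)-[c['cx'],c['cy']])/f; s=d.copy()
    for _ in range(30): s=d/(1+c['k1']*(s@s))
    return -R.T@t, R.T@np.array([s[0],s[1],1.])
def atz(n,uv,z):
    o,d=ray(n,uv); return o+d*(z-o[2])/d[2]
def tri(uv1,uv2):
    o1,d1=ray('side',uv1);o2,d2=ray('top',uv2)
    a=np.linalg.lstsq(np.c_[d1,-d2],o2-o1,rcond=None)[0]; p=o1+d1*a[0];q=o2+d2*a[1]
    return (p+q)/2,np.linalg.norm(p-q)
def save(n,im,box=None,k=1):
    if box: x0,y0,x1,y1=box; im=im[y0:y1,x0:x1]
    cv2.imwrite('pics/'+n,cv2.resize(im[:,:,::-1],None,fx=k,fy=k,interpolation=cv2.INTER_CUBIC))
def find(c,q,k=2):
    return [(np.round(np.array(r['xy'])*[512,384],1).tolist(),round(r['p'],2)) for r in robot.find_in(c,q)[:k]]
E
python3 - <<'E'
from h import *
for n in('side','top'):
    im=robot.read_camera(n); np.save(n+'.npy',im); save(n+'0.png',im); c,f,R,t=cam(n);print(n,f,-R.T@t)
for q in['left_pad_top','left_tip','left_tab','right_pad_top','right_tip','right_tab','press']:
    print(q,find('side',q),find('top',q))
E
```

```text
pics
side 348.97577772271086 [ 0.45124968 -0.56173868  0.80830526]
top 363.70745298756765 [0.35399861 0.04324178 1.09176746]
left_pad_top [([243.4, 194.3], 0.5)] [([310.6, 195.3], 0.55), ([253.6, 201.3], 0.51)]
left_tip [([258.7, 191.4], 0.41)] [([244.1, 188.9], 0.44)]
left_tab [([242.9, 194.7], 0.24)] [([240.8, 183.4], 0.62)]
right_pad_top [([238.5, 241.2], 0.5)] [([304.3, 203.3], 0.6)]
right_tip [] [([314.3, 193.0], 0.52), ([307.6, 205.8], 0.28)]
right_tab [([255.0, 271.4], 0.67)] [([315.4, 194.9], 0.7), ([324.0, 192.2], 0.56)]
press [([227.2, 239.8], 0.98)] [([277.6, 224.5], 0.65)]
```

View pics/side0.png

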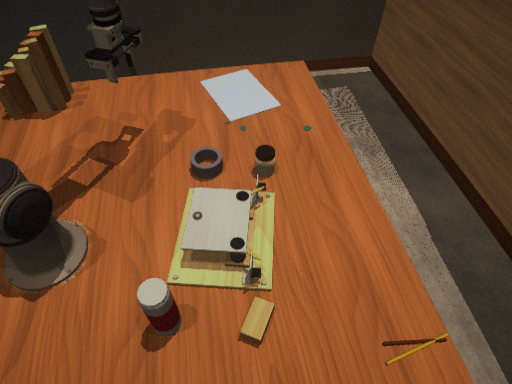

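View pics/top0.png

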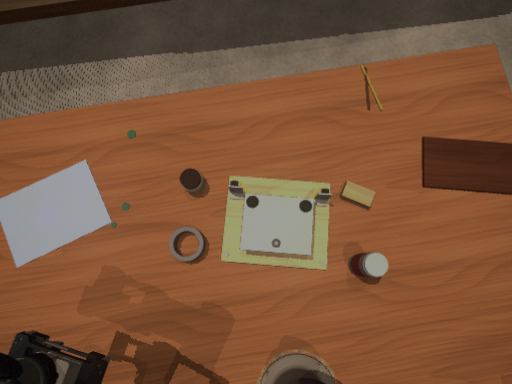

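```bash
python3 - <<'E'
from h import *
s=np.load('side.npy');t=np.load('top.npy')
save('s1.png',s,(150,140,350,310),4)
save('t1.png',t,(210,150,360,260),5)
print(robot.observe())
E
```

```text
{'time': 0.8, 'qpos': array([ 9.60983593e-01,  3.41949055e-01,  1.52410424e+00,  2.03733818e-05,
        1.27538125e+00, -1.45982698e-01]), 'qvel': array([ 0.00037653, -0.00102035,  0.00160607,  0.00057055,  0.00033362,
        0.0009614 ]), 'joint_efforts': array([ 4.16184384e-04, -4.31091142e+01, -2.44467258e+01,  7.18518952e-02,
        4.83454240e-02, -1.12779418e-05]), 'tool_pos': array([0.2348528 , 0.46956779, 0.22676549]), 'tool_rot': array([3.14143339e+00, 3.71428102e-06, 2.67775669e+00]), 'contact_force': array([-0.21420584, -0.71365372,  0.19154065]), 'torque': array([-0.00200364, -0.00211112,  0.06065569]), 'opening': 0.09205040468743371}
```

View pics/s1.png

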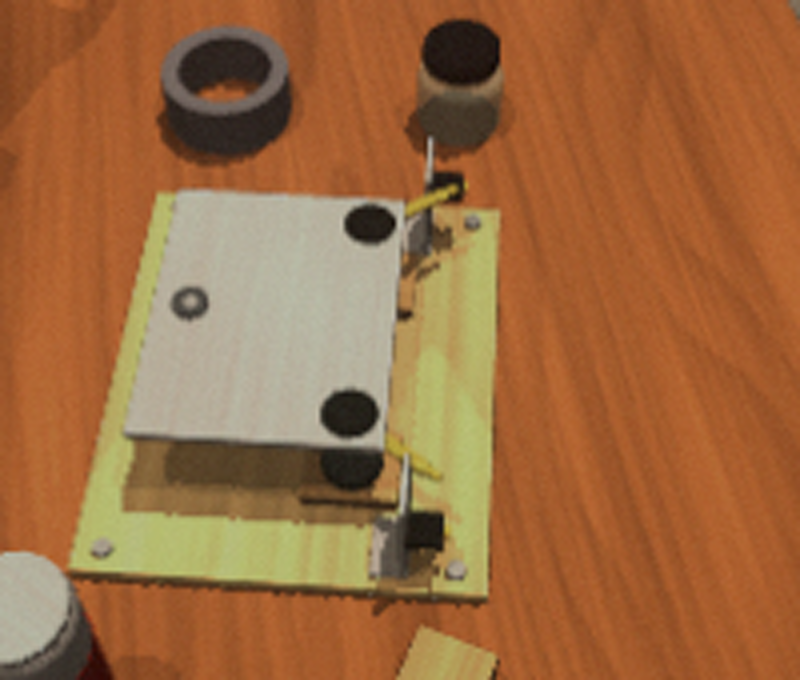

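View pics/t1.png

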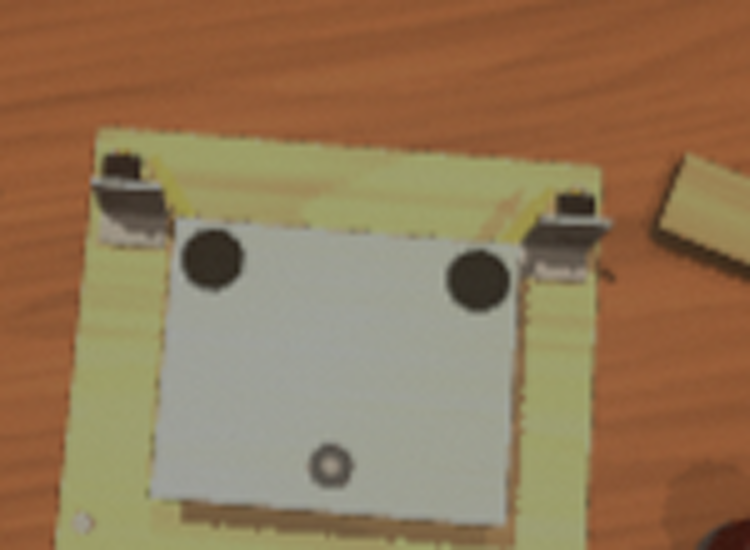

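The side view shows the press with the left pad at about (242,196), the right pad at (237,243), the left tab at (261,186) and the right tab at (256,272). The top view shows the pads at (252,202) and (306,206), and the tabs at (234,183) and (325,191). The networks mixed up several of these parts, so next I measure dark-blob centroids and zoom in on the tabs.

```bash
cat >> h.py <<'E'
def blob(im,uv,thr=70,r=9):
    g=im.max(2).astype(float);g=cv2.GaussianBlur(g,(3,3),0); m=(g<thr).astype(np.uint8)
    n,l,s,c=cv2.connectedComponentsWithStats(m,connectivity=4)
    u,v=int(round(uv[0])),int(round(uv[1])); k=l[v,u]
    return c[k] if k else None, s[k] if k else None
E
python3 - <<'E'
from h import *
s=np.load('side.npy');t=np.load('top.npy')
L=[blob(s,(242,196)),blob(t,(252,202))];R=[blob(s,(237,243)),blob(t,(306,206))]
for X in(L,R): print(X, tri(X[0][0],X[1][0]))
lt=[blob(s,(261,186)),blob(t,(234,183))];rt=[blob(s,(256,272)),blob(t,(325,191))]
for X in(lt,rt): print(X); print(tri(X[0][0],X[1][0]) if X[0][0] is not None and X[1][0] is not None else 0)
a=s[165:220,235:285];b=s[240:300,235:285]
save('z1.png',np.vstack([a,b]),None,5)
c=t[170:205,220:265];d=t[170:205,295:340]
save('z2.png',np.hstack([c,d]),None,8)
E
```

```text
[(array([242.04      , 195.54666667]), array([237, 192,  11,   8,  75], dtype=int32)), (array([252.13793103, 201.3908046 ]), array([247, 197,  11,  10,  87], dtype=int32))] (array([0.53622377, 0.03710954, 0.08123943]), np.float64(0.0008853289511618428))
[(array([236.94736842, 242.98245614]), array([231, 238,  13,  11, 114], dtype=int32)), (array([305.23595506, 205.56179775]), array([300, 201,  11,  10,  89], dtype=int32))] (array([ 0.49997443, -0.10844601,  0.08068888]), np.float64(0.0005438442606048866))
[(None, None), (array([233.8125, 183.    ]), array([231, 182,   6,   3,  16], dtype=int32))]
0
[(array([254.33018868, 273.4245283 ]), array([250, 268,  11,  14, 106], dtype=int32)), (array([324.75 , 190.875]), array([322, 190,   6,   3,  16], dtype=int32))]
(array([ 0.53422706, -0.17838681,  0.04694327]), np.float64(0.0076338778521695535))
```

View pics/z1.png

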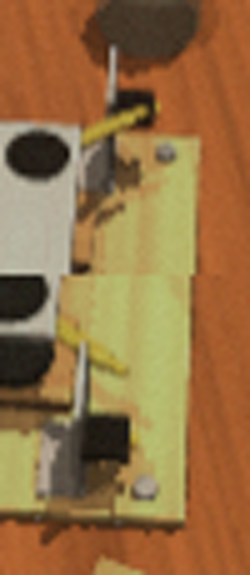

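View pics/z2.png

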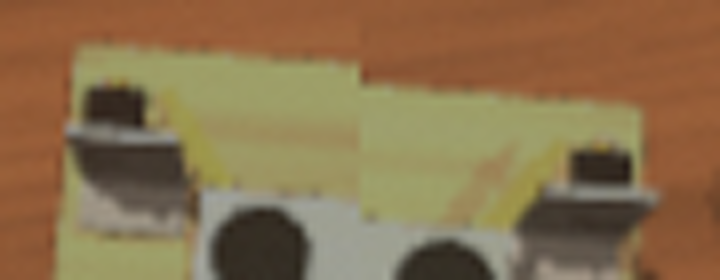

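```bash
cat > fit.py <<'E'
from h import *
from scipy.optimize import least_squares
s=lambda x,y:((x+.5)/4-.5+150,(y+.5)/4-.5+140)
t=lambda x,y:((x+.5)/5-.5+210,(y+.5)/5-.5+150)
O=[('side',(-79,98,83),s(177,191)),('side',(79,98,83),s(404,201)),('side',(79,-98,83),s(385,440)),('side',(-79,-98,83),s(127,433)),
('top',(79,98,83),t(176,219)),('top',(79,-98,83),t(523,242)),('top',(-79,-98,83),t(505,523)),('top',(-79,98,83),t(152,496)),
('side',(50,75,87),s(369,224)),('side',(50,-75,87),s(349,413)),('top',(50,75,87),t(212,259)),('top',(50,-75,87),t(478,280)),
('top',(87,147,94),t(92,181)),('top',(87,-147,94),t(608,225)),('side',(87,147,94),s(431,138)),('side',(87,-107,94),s(407,455))]
def T(p,q):
    c,S=np.cos(p[2]),np.sin(p[2]); return np.array([p[0]+(c*q[0]-S*q[1])/1e3,p[1]+(S*q[0]+c*q[1])/1e3,q[2]/1e3])
def pj(p,n,q): return proj(n,T(p,q))+(p[3:5] if n=='side' else p[5:7])
def res(p): return np.r_[np.concatenate([pj(p,n,q)-uv for n,q,uv in O]),p[3:]/1.0]
r=least_squares(res,[.47,-.024,-.242,0,0,0,0],loss='soft_l1',x_scale=[.01,.01,.01,1,1,1,1]); p=r.x
np.save('pose.npy',p)
if __name__=='__main__':
    print(p.round(4)); 
    for n,q,uv in O: print(n,q,(pj(p,n,q)-uv).round(2))
    for q in[(50,75,88),(50,-75,88)]: print('pad',T(p,q).round(4))
E
python3 fit.py
```

```text
[ 0.4668 -0.0237 -0.2425  0.2287  0.4227 -0.2723  0.3317]
side (-79, 98, 83) [ 1.26 -0.38]
side (79, 98, 83) [ 1.64 -0.02]
side (79, -98, 83) [1.32 2.38]
side (-79, -98, 83) [0.19 0.4 ]
top (79, 98, 83) [-0.07 -1.61]
top (79, -98, 83) [-0.27 -0.9 ]
top (-79, -98, 83) [ 0.54 -0.48]
top (-79, 98, 83) [-0.26 -0.81]
side (50, 75, 87) [-0.87 -0.83]
side (50, -75, 87) [-0.98 -0.65]
top (50, 75, 87) [-0.05  0.82]
top (50, -75, 87) [0.21 0.76]
top (87, 147, 94) [-0.55  1.08]
top (87, -147, 94) [0.98 0.31]
side (87, 147, 94) [-1.17  0.13]
side (87, -107, 94) [-1.08 -0.26]
pad [0.5333 0.0371 0.088 ]
pad [ 0.4973 -0.1085  0.088 ]
```

```bash
sed -i "s/^def pj.*/def pj(p,n,q):\n    if abs(q[0])==79: q=(q[0]+p[7],q[1],q[2])\n    return proj(n,T(p,q))+(p[3:5] if n=='side' else p[5:7])/; s/p\[3:\]\/1.0/p[3:7]/; s/0,0,0,0\],loss/0,0,0,0,0],loss/; s/1,1,1,1\])/1,1,1,1,5])/" fit.py
sed -i "s/^('top',(87,147,94)/('top',(-60,0,85),t(330,466)),&/" fit.py
python3 fit.py
```

```text
[ 0.4693 -0.0239 -0.2423  0.15    0.532  -0.1793  0.3463 -5.2327]
side (-79, 98, 83) [ 0.25 -0.42]
side (79, 98, 83) [ 0.59 -0.08]
side (79, -98, 83) [0.14 2.28]
side (-79, -98, 83) [-0.95  0.3 ]
top (79, 98, 83) [-0.2  -0.68]
top (79, -98, 83) [-0.37  0.03]
top (-79, -98, 83) [0.45 0.5 ]
top (-79, 98, 83) [-0.4   0.18]
side (50, 75, 87) [ 0.01 -0.79]
side (50, -75, 87) [ 0.02 -0.62]
top (50, 75, 87) [-0.03 -0.07]
top (50, -75, 87) [ 0.2  -0.14]
top (-60, 0, 85) [0.29 0.09]
top (87, 147, 94) [-0.52  0.2 ]
top (87, -147, 94) [ 0.97 -0.59]
side (87, 147, 94) [-0.34  0.18]
side (87, -107, 94) [-0.05 -0.24]
pad [0.5359 0.0369 0.088 ]
pad [ 0.4999 -0.1087  0.088 ]
```

```bash
cat > tab.py <<'E'
from h import *
from fit import T,p
from itertools import product
from scipy.optimize import minimize
from scipy.spatial import ConvexHull
S=8
def hull(n,x0,x1,y0,y1,z0,z1):
    sh=p[3:5] if n=='side' else p[5:7]
    P=np.array([proj(n,T(p,q))+sh for q in product((x0,x1),(y0,y1),(z0,z1))])
    return P[ConvexHull(P).vertices]
if __name__=='__main__':
    s=np.load('side.npy');t=np.load('top.npy')
    rows=[]
    for sd in(1,-1):
      for n,im,b in(('side',s,(235,165,285,220) if sd>0 else (235,245,285,300)),('top',t,(215,165,265,205) if sd>0 else (300,170,350,210))):
        x0,y0,x1,y1=b; w=cv2.resize(im[y0:y1,x0:x1,::-1],None,fx=8,fy=8,interpolation=cv2.INTER_CUBIC)
        def dr(h,c):
            h=((h+.5-[x0,y0])*8).astype(int).reshape(-1,1,2); cv2.polylines(w,[h],True,c,1)
        for z,c in((42,(0,0,255)),(52,(0,255,0)),(62,(255,0,0))):
            ys=sorted((sd*116,sd*138)); dr(hull(n,88,114,*ys,z-5,z+5),c)
        dr(hull(n,86,88,*sorted((sd*107,sd*147)),6,94),(255,255,0))
        cv2.imwrite(f'pics/tab_{n}_{sd}.png',w)
    a=[cv2.imread(f'pics/tab_side_{k}.png') for k in(1,-1)]; cv2.imwrite('pics/tabS.png',np.hstack(a))
    a=[cv2.imread(f'pics/tab_top_{k}.png') for k in(1,-1)]; cv2.imwrite('pics/tabT.png',np.hstack(a))
    for q in['spray_can','jar','tape_roll','offcut']: print(q,[(r[1],atz('top',r[0],.04).round(3)) for r in find('top',q,1)])
E
python3 tab.py
```

```text
Traceback (most recent call last):
  File "tab.py", line 2, in <module>
    from fit import T,p
  File "fit.py", line 15, in <module>
    r=least_squares(res,[.47,-.024,-.242,0,0,0,0,0],loss='soft_l1',x_scale=[.01,.01,.01,1,1,1,1,5]); p=r.x
  File "fit.py", line 14, in res
    def res(p): return np.r_[np.concatenate([pj(p,n,q)-uv for n,q,uv in O]),p[3:7]]
                                             ~~^^^^^^^
  File "fit.py", line 13, in pj
    return proj(n,T(p,q))+(p[3:5] if n=='side' else p[5:7])
           ~~~~^^^^^^^^^^
  File "h.py", line 7, in proj
    c,f,R,t=cam(n); p=R@np.array(P,float)+t; s=p[:2]/p[2]; s=s*(1+c['k1']*(s@s)); return f*s+[c['cx'],c['cy']]
            ~~~^^^
  File "h.py", line 4, in cam
    c=robot.calibration(n); f=192/np.tan(np.radians(c['vfov'])/2)
ValueError: time passes only in moves, steps and waits
```

```bash
sed -i 's/^def cam/import functools\n@functools.cache\ndef cam/' h.py
python3 tab.py; python3 -c "
from h import *;print(robot.observe()['time'])"
```

```text
spray_can [(0.7, array([ 0.316, -0.257,  0.04 ]))]
jar [(0.75, array([0.627, 0.2  , 0.04 ]))]
tape_roll [(0.65, array([0.461, 0.264, 0.04 ]))]
offcut [(0.66, array([ 0.519, -0.277,  0.04 ]))]
1.0
```

View pics/tabS.png

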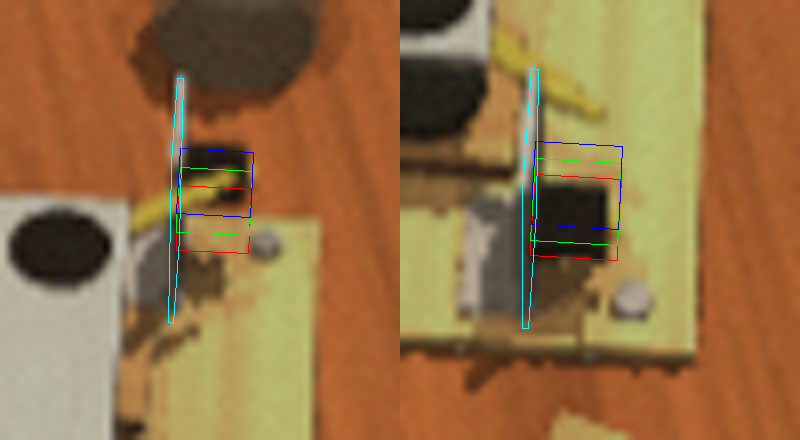

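View pics/tabT.png

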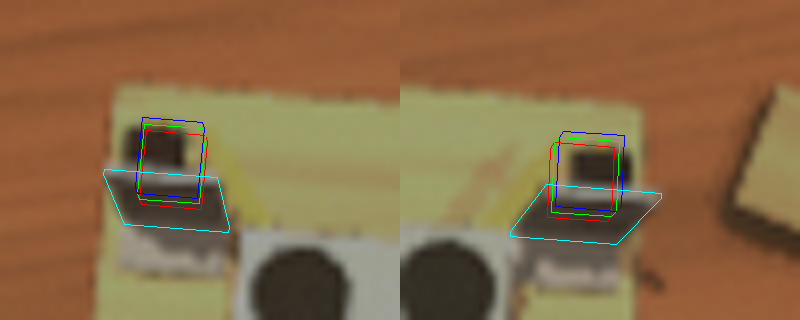

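```bash
cat > opt.py <<'E'
from tab import *
s=np.load('side.npy');t=np.load('top.npy')
from scipy.optimize import differential_evolution
for sd in(1,-1):
    V=[]
    for n,im,b in(('side',s,(235,165,285,220) if sd>0 else (235,245,285,300)),('top',t,(215,165,265,205) if sd>0 else (300,170,350,210))):
        x0,y0,x1,y1=b; g=cv2.resize(im[y0:y1,x0:x1].max(2),None,fx=8,fy=8,interpolation=cv2.INTER_CUBIC).astype(float)
        rgb=cv2.resize(im[y0:y1,x0:x1],None,fx=8,fy=8,interpolation=cv2.INTER_CUBIC).astype(float)
        m=np.ones(g.shape,np.uint8)
        h=hull(n,85,88.5,*sorted((sd*105,sd*149)),0,96); h=((h+.5-[x0,y0])*8).astype(int)
        cv2.fillConvexPoly(m,h,0)
        w=np.clip(60-g,-30,30)*m
        if n=='side' and sd>0:
            yel=(rgb[:,:,0]-rgb[:,:,2]>45)&(rgb[:,:,1]-rgb[:,:,2]>25); yel=cv2.dilate(yel.astype(np.uint8),np.ones((9,9)));w=w*(1-yel)
        V.append((n,x0,y0,w))
    def sc(q,ret=0):
        yin,wy,xf,z=q; tot=[]
        for n,x0,y0,w in V:
            h=hull(n,88,xf,*sorted((sd*yin,sd*(yin+wy))),z-5,z+5); M=np.zeros(w.shape,np.uint8)
            cv2.fillConvexPoly(M,np.round(((h+.5-[x0,y0])*8-.5)*16).astype(np.int32),1,shift=4); tot.append((w*M).sum())
        return -sum(tot) if not ret else tot
    for bnd in([(108,130),(22,22.01),(105,118),(38,66)],[(108,130),(18,27),(105,118),(38,66)],[(108,130),(26,26.01),(105,118),(38,66)]):
        r=differential_evolution(sc,bnd,seed=1,tol=1e-6); print(sd,r.x.round(1),round(r.fun), [round(a) for a in sc(r.x,1)])
E
python3 opt.py
```

```text
1 [123.5  22.  109.9  54.2] -14726 [25763, -11037]
1 [123.9  18.  109.9  58.2] -23870 [25664, -1794]
1 [123.5  26.  109.9  49.7] -4477 [25767, -21290]
-1 [121.1  22.  109.5  45.3] -111102 [113319, -2217]
-1 [124.1  18.  109.5  49.3] -127338 [122924, 4414]
-1 [118.3  26.  109.4  40.5] -87868 [97727, -9859]
```

```bash
python3 - <<'E'
from tab import *
s=np.load('side.npy').max(2);t=np.load('top.npy').max(2)
print(t[178:190,225:245]);print(t[184:198,315:335]);print(s[262:284,246:266]);print(s[180:196,254:270])
def inv(n,uv,z):
    sh=p[3:5] if n=='side' else p[5:7]; P=atz(n,np.array(uv)-sh,z/1e3); c,S=np.cos(p[2]),np.sin(p[2]); d=(P[:2]-p[:2])*1e3
    return (np.array([c*d[0]+S*d[1],-S*d[0]+c*d[1]])).round(1)
print(inv('side',(266,185.8),79),inv('side',(260.2,259.2),79))
E
```

```text
[[144 147 148 148 155 157 158 157 157 158 157 159 158 158 158 158 158 158
  159 158]
 [149 150 151 144 153 158 158 156 156 156 155 156 157 158 157 158 159 159
  159 158]
 [153 153 152 130 149 149 135 132 131 131 126 136 138 153 157 159 158 157
  159 159]
 [153 153 153 138 151 125  73  65  66  62  59  79  85 132 154 156 156 157
  159 158]
 [151 153 152 142 152 109  64  55  52  55  52  55  57 110 149 156 158 156
  158 158]
 [147 148 149 128 149  99  60  54  52  53  53  52  54 122 152 156 156 157
  157 157]
 [147 147 147 140 151 100  58  53  53  53  54  54  52 141 157 150 155 157
  158 157]
 [146 144 145 152 155 115  92  89  90  75  70  63  54 126 143 141 154 156
  156 156]
 [149 149 150 138 135 122 123 127 128 114 118 116 110 123 134 151 157 157
  156 156]
 [153 151 150 106  79  86 101 110 113 113 129 134 134 133 132 133 135 137
  152 156]
 [148 145 143 124  83  66  64  65  67  66  66  65  66  64  67  68  68  96
  144 157]
 [144 147 137 140  95  62  59  62  63  63  66  67  68  66  66  65  66  90
  145 157]]
[[157 157 156 157 157 157 156 159 156 158 156 156 157 156 156 147 150 153
  153
[... 3385 characters left out ...]
 [164 160 106  57  38  38  45  63 114 128  75  49 170 177 175 175]
 [167 158  96  69  66 116 128 139 165 162  96  54 146 173 176 173]
 [164 165 121 133 141 179 183 182 115 100  48  68 130 168 180 174]
 [168 175 167 180 181 165 163 144  57  38  29  76 160 169 175 175]
 [181 182 181 168 154 130 123  88  87  81  82 118 162 170 179 178]
 [184 165 150 111 136 151 147 150 153 146 147 169 163 169 174 174]
 [152 128  79  59 169 181 182 176 180 176 176 177 176 175 176 174]
 [126 115  71  59 160 178 185 179 182 183 178 182 178 169 160 175]
 [150 101  76  63 154 173 178 183 181 182 179 183 151 144 139 158]
 [ 99  91  70  56 137 168 174 179 181 183 178 182 124 130 142 126]]
[113.8 118.8] [ 108.4 -113.3]
```

```bash
cat > tz.py <<'E'
from tab import *
def cut(h,ax,val):  # intersections of hull with col=val (ax0) -> rows range
    o=[];k=len(h)
    for i in range(k):
        a,b=h[i],h[(i+1)%k]
        if (a[ax]-val)*(b[ax]-val)<=0 and a[ax]!=b[ax]: o.append((a+(b-a)*(val-a[ax])/(b[ax]-a[ax]))[1-ax])
    return (min(o),max(o)) if o else (h[:,1-ax].min(),h[:,1-ax].max())
D={1:dict(tu=(183,229.94,237.83),tv=(234,180.25),st=(260,182.25),sb=(264,190.05),su=(185,265.4)),
  -1:dict(tu=(190.5,320.9,328.66),tv=(325,188.25),st=(255,267.1),sb=(254,277.0),su=(271,260.45))}
for sd,d in D.items():
  for W in(22,):
    def r(q,full=1):
        ys=sorted((sd*q[0],sd*(q[0]+W))); a=(84,q[1],*ys,q[2]-5,q[2]+5); t=hull('top',*a);s=hull('side',*a)
        e=[cut(t,1,d['tu'][0])[0]-d['tu'][1],cut(t,1,d['tu'][0])[1]-d['tu'][2],cut(t,0,d['tv'][0])[0]-d['tv'][1],
          cut(s,0,d['st'][0])[0]-d['st'][1],cut(s,0,d['sb'][0])[1]-d['sb'][1],cut(s,1,d['su'][0])[1]-d['su'][1]]
        return np.array(e)
    from scipy.optimize import least_squares
    R=least_squares(r,[122,110,50.],diff_step=1e-4); C=np.linalg.inv(R.jac.T@R.jac)
    print(sd,W,R.x.round(1),r(R.x).round(2),(np.sqrt(np.diag(C))).round(1),'per px')
E
python3 tz.py
```

```text
1 22 [121.9 111.8  60.7] [-0.02 -0.01 -0.07 -0.24  0.27 -0.07] [2.3 2.1 4.2] per px
-1 22 [122.  110.5  51. ] [-0.18  0.18  0.05 -0.18  0.18  0.04] [1.6 1.9 3.9] per px
```

The measured geometry is self-consistent. Both tabs' inner ends come out at y=±122, which is the right side of the tips at about ±113, and the tilt axis implied by the 124 and 188 mm arms agrees. Tab heights are roughly 60.7 mm on the left and 51 mm on the right, each ±1.5. Next I work out the approach.

```bash
cat > go.py <<'E'
from h import *
from scipy.spatial.transform import Rotation as Ro
def to(P,o=None):
    o=o or robot.observe(); R=Ro.from_euler('xyz',o['tool_rot']).as_matrix()
    return (R.T@(np.array(P)-o['tool_pos'])*1e3).round(1)
E
python3 - <<'E'
from go import *
print(to([.5359,.0369,.12]), to([.5359,.0369,.227]))
o=robot.observe();R=Ro.from_euler('xyz',o['tool_rot']).as_matrix();print(np.degrees(np.arctan2(R[1,1],R[0,1])), 90-13.88)
E
```

```text
[-462.8 -252.3  106.7] [-4.628e+02 -2.523e+02 -3.000e-01]
63.42416468253865 76.12
```

```bash
python3 -m pendant '[[[-34,-18,0],-6],[[-68,-37,0],-12.7],[[-102,-56,0],-12.7],[[-136,-74,0],-12.7],[[-170,-93,0],-12.7],[[-204,-111,0],-12.7],[[-238,-130,0],-12.7],[[-272,-148,0],-12.7],[[-306,-167,0],-12.7],[[-340,-185,0],-12.7]]' 0 20
python3 -c "
from go import *
print(to([.5359,.0369,.15]))"
```

```text
time: 1.83
tool_pos: [0.4569, 0.1502, 0.227]
tool_rot: [3.141, 0.001, 2.899]
contact_force: [0.1, -0.3, 0.8]
opening: 0.0299
[-103.8  -91.    77. ]
```

```bash
python3 -m pendant '[[[-26,-23,0],0],[[-52,-46,10],0],[[-78,-69,30],0],[[-104,-91,55],0],[[-104,-91,77],0],[[-104,-91,100],0],[[-104,-91,107],0],[[-104,-91,107],0],[[-104,-91,107],0]]'
python3 - <<'E'
from go import *
im=robot.read_camera('side');np.save('s2.npy',im);save('s2.png',im,(150,100,350,250),4);t=robot.read_camera('top');np.save('t2.npy',t);save('t2.png',t,(180,100,380,250),4)
o=robot.observe();print(o['tool_pos'],o['tool_rot'],o['contact_force'],o['opening'],to([.5359,.0369,.088]))
E
```

```text
time: 2.58
tool_pos: [0.5364, 0.0372, 0.1207]
tool_rot: [3.141, 0.001, 2.9]
contact_force: [0.7, -0.5, 0.4]
opening: 0.0009
[0.53703409 0.03726027 0.12163453] [3.14079879 0.00334924 2.90012904] [-0.52854575 -0.08620045  0.59287096] 0.00015234048314490456 [ 1.1 -0.6 33.6]
```

View pics/s2.png

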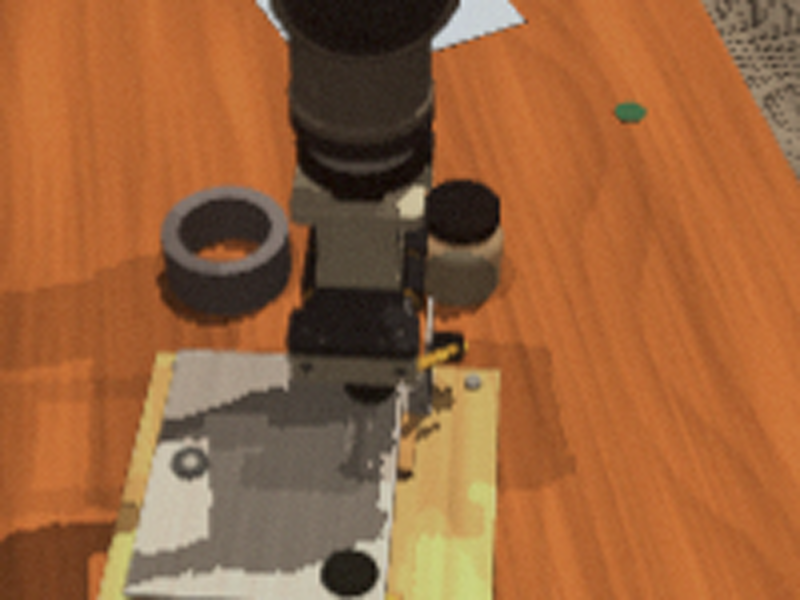

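View pics/t2.png

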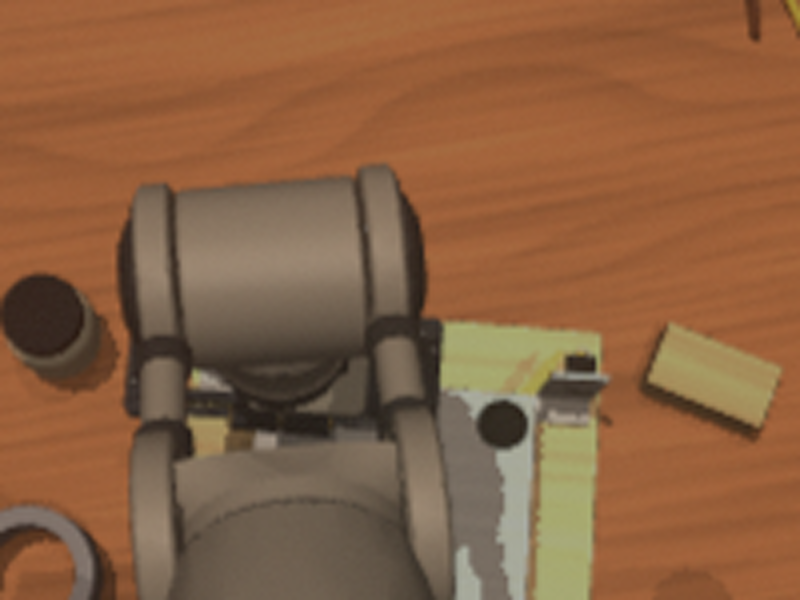

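The side view shows the closed gripper over the left pad, with the left tip and tab still visible at about (265,187). The top view is blocked by the arm on the left side. I descend gently now.

```bash
python3 -m pendant '[[[0.5,0,14],0],[[1,-0.6,27],0],[[1,-0.6,30],0],[[1,-0.6,30],0],[[1,-0.6,30],0]]'
python3 - <<'E'
from go import *
for i in range(3):
    im=robot.read_camera('side');o=robot.observe();print(o['time'],o['tool_pos'].round(4),o['contact_force'].round(2),o['qvel'].round(3))
np.save('s3.npy',im)
E
```

```text
time: 3.1
tool_pos: [0.5366, 0.0371, 0.0928]
tool_rot: [3.141, 0.005, 2.9]
contact_force: [0.0, -0.5, 0.3]
opening: 0.0006
3.15 [0.5367 0.037  0.0928] [ 1.66 -0.34 -0.31] [-0.003 -0.    -0.002  0.    -0.003  0.   ]
3.2 [0.5367 0.037  0.0928] [-0.06 -0.65  0.61] [-0.001  0.001  0.004 -0.    -0.004 -0.   ]
3.25 [0.5366 0.037  0.0927] [ 0.11 -0.65 -0.32] [-0.     0.003  0.003  0.001 -0.003 -0.   ]
```

```bash
python3 -m pendant '[[[0,0,3],0],[[0,0,6],0],[[0,0,9],0],[[0,0,9],0],[[0,0,9],0],[[0,0,9],0]]'
cat > look.py <<'E'
import sys
from go import *
n=sys.argv[1];b=[int(a) for a in sys.argv[2].split(',')]
F=[];acc=0
for i in range(4):
    im=robot.read_camera('side');acc=acc+im.astype(float);o=robot.observe();F.append(o['contact_force'])
np.save(n+'.npy',acc/4);save(n+'.png',np.clip(acc/4,0,255).astype(np.uint8),b,12)
print(o['time'],o['tool_pos'].round(4),np.mean(F,0).round(2))
E
python3 look.py a1 245,170,285,205
```

```text
time: 3.75
tool_pos: [0.5373, 0.037, 0.0841]
tool_rot: [3.14, 0.007, 2.9]
contact_force: [2.0, 0.1, 4.3]
opening: 0.0006
3.95 [0.5373 0.037  0.084 ] [2.51 0.78 4.27]
```

View pics/a1.png

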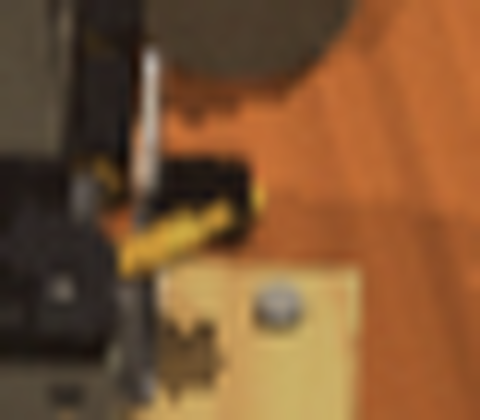

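```bash
cat > ov.py <<'E'
import sys
from tab import *
def rot(q,sd,th):
    # rotate press-frame point about axis through ball & other pad
    a=np.array([110,-sd*75,0.]);a/=np.linalg.norm(a); P=np.array([-60,0,79.])
    R=cv2.Rodrigues(a*(-sd*th))[0]  # corner must go down
    v=R@(np.array(q,float)-P)+P
    w=cv2.Rodrigues(a*(sd*th))[0]@(np.array(q,float)-P)+P
    return v if v[2]<w[2] else w
def ptr(sd,th,tx,ty): return proj('side',T(p,rot((tx,sd*ty,79),sd,th)))+p[3:5]
if __name__=='__main__':
    sd=int(sys.argv[1]);b=[int(a) for a in sys.argv[2].split(',')];K=12
    zt={1:60.7,-1:51.0}[sd]; out=[]
    for n in sys.argv[3:]:
        im=np.clip(np.load(n+'.npy'),0,255).astype(np.uint8); w=cv2.resize(im[b[1]:b[3],b[0]:b[2],::-1],None,fx=K,fy=K,interpolation=cv2.INTER_CUBIC)
        P=lambda uv:tuple(int(round(v)) for v in ((np.array(uv)+.5-b[:2])*K))
        pts=[P(proj('side',T(p,(x,sd*122,zt)))+p[3:5]) for x in (88,110.5)]
        cv2.line(w,pts[0],pts[1],(255,0,255),1)
        for th in(0,.05,.1,.15): cv2.circle(w,P(ptr(sd,th,108.5,112.5)),2,(0,255,0),-1)
        out.append(w)
    cv2.imwrite('pics/ov_'+sys.argv[-1]+'.png',np.hstack(out))
    for th in(0,.05,.1,.15): print(th,rot((108.5,sd*112.5,79),sd,th).round(1),ptr(sd,th,108.5,112.5).round(2))
E
python3 ov.py 1 252,176,284,206 s3 a1; mv pics/ov_a1.png pics/ov1.png;python3 ov.py -1 240,245,272,285 side
```

```text
0 [108.5 112.5  79. ] [264.03 187.42]
0.05 [108.4 112.3  69.6] [263.87 189.68]
0.1 [108.  111.7  60.2] [263.63 192.  ]
0.15 [107.3 110.8  50.9] [263.28 194.38]
0 [ 108.5 -112.5   79. ] [260.24 258.91]
0.05 [ 108.4 -112.3   69.6] [260.1 260.8]
0.1 [ 108.  -111.7   60.2] [259.86 262.51]
0.15 [ 107.3 -110.8   50.9] [259.52 264.03]
```

View pics/ov1.png

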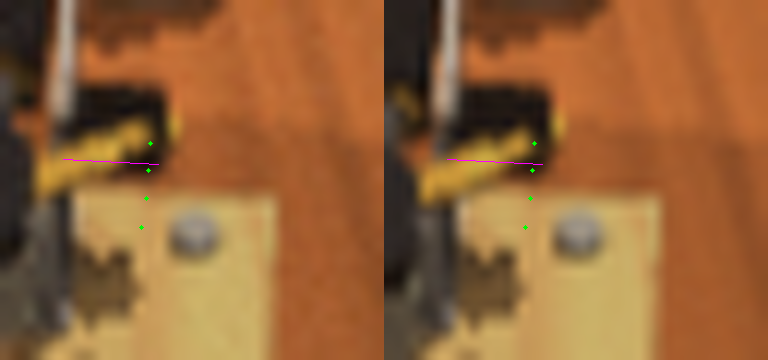

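View pics/ov_side.png

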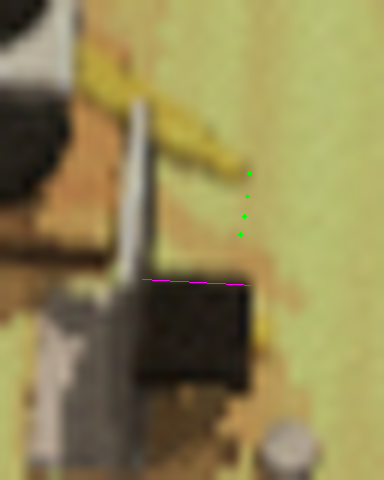

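```bash
python3 - <<'E'
from h import *
s=np.load('side.npy').astype(int);t=np.load('top.npy').astype(int)
out=[]
for im,(x,y) in((s,(264,187)),(s,(260,259)),(t,(240,182)),(t,(318,189))):
    w=im[y-9:y+9,x-9:x+9].astype(np.uint8)[:,:,::-1]; w=cv2.resize(w,None,fx=20,fy=20,interpolation=cv2.INTER_NEAREST)
    for k in range(0,18,3): cv2.putText(w,str(x-9+k),(k*20,10),0,.35,(255,255,255),1);cv2.putText(w,str(y-9+k),(0,k*20+14),0,.35,(255,255,255),1)
    out.append(w)
cv2.imwrite('pics/tips.png',cv2.resize(np.vstack([np.hstack(out[:2]),np.hstack(out[2:])]),(600,600),interpolation=cv2.INTER_AREA))
E
```

```text
(no output)
```

View pics/tips.png

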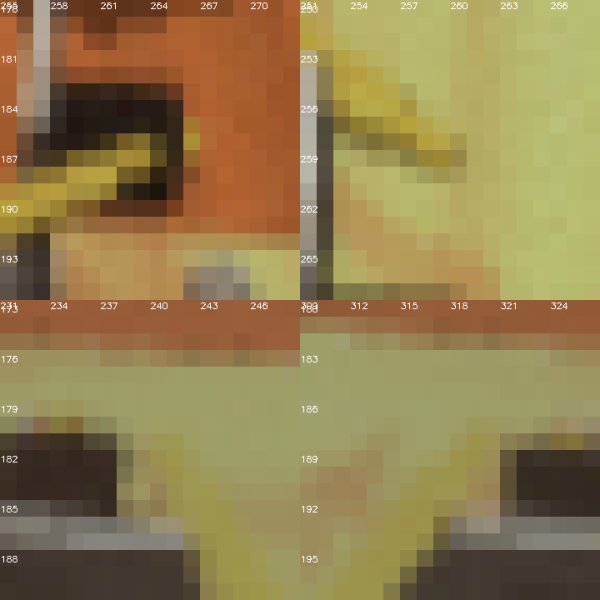

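```bash
python3 - <<'E'
from tab import *
c,S=np.cos(p[2]),np.sin(p[2])
def inv(P): d=(P[:2]-p[:2])*1e3; return np.array([c*d[0]+S*d[1],-S*d[0]+c*d[1],P[2]*1e3]).round(1)
for a,b in(((264.1,186.5),(240.3,180.4)),((260.2,258.6),(319.6,187.4))):
    P,e=tri(np.array(a)-p[3:5],np.array(b)-p[5:7]); print(inv(P),round(e*1e3,1)); 
    for n,u,sh in(('side',a,p[3:5]),('top',b,p[5:7])): print(n,inv(atz(n,np.array(u)-sh,.079)))
E
```

```text
[108.7 113.4  81.9] 0.2
side [108.6 115.9  79. ]
top [109.5 113.6  79. ]
[ 107.4 -112.9   80.4] 2.2
side [ 108.4 -111.7   79. ]
top [ 106.6 -113.4   79. ]
```

```bash
python3 - <<'E'
from ov import *
def tabmid(sd,z,x=108.): return proj('side',T(p,(x,sd*122,z)))+p[3:5]
# bias so that rest tip matches
for sd,obs,edge,col,dz in((1,(264.1,186.5),190.05,264,-5),(-1,(260.2,258.6),267.1,255,5)):
  for ty in(112.5,113.3,114):
    tx=(188-.826*ty)/.5635-60; b=np.array(obs)-ptr(sd,0,tx,ty)
    # find z so biased inner edge passes through (col,edge)
    best=min(np.arange(40,66,.1),key=lambda z:abs(np.interp(col,*zip(*[tuple(proj('side',T(p,(x,sd*122,z+dz)))+p[3:5]+b) for x in(88,111)]))-edge))
    print(sd,round(tx,1),ty,b.round(2),'zt',round(best,1),'theta',round(np.arcsin((79-best)/188),4))
E
```

```text
1 108.7 112.5 [-0.01 -0.92] zt 57.8 theta 0.113
1 107.5 113.3 [ 0.4  -0.68] zt 58.7 theta 0.1082
1 106.5 114 [ 0.76 -0.48] zt 59.6 theta 0.1034
-1 108.7 112.5 [-0.13 -0.32] zt 48.6 theta 0.1624
-1 107.5 113.3 [ 0.38 -0.59] zt 47.1 theta 0.1705
-1 106.5 114 [ 0.83 -0.82] zt 45.8 theta 0.1775
```

```bash
python3 -m pendant '[[[0,0,2],0],[[0,0,4],0],[[0,0,5.5],0],[[0,0,5.5],0],[[0,0,5.5],0]]'
python3 look.py a2 245,170,285,205; python3 ov.py 1 252,176,284,206 s3 a2
```

```text
time: 4.37
tool_pos: [0.5374, 0.037, 0.0787]
tool_rot: [3.14, 0.007, 2.9]
contact_force: [1.4, 1.7, 6.4]
opening: 0.0006
4.5667 [0.5374 0.037  0.0787] [1.87 0.23 5.69]
0 [108.5 112.5  79. ] [264.03 187.42]
0.05 [108.4 112.3  69.6] [263.87 189.68]
0.1 [108.  111.7  60.2] [263.63 192.  ]
0.15 [107.3 110.8  50.9] [263.28 194.38]
```

View pics/ov_a2.png

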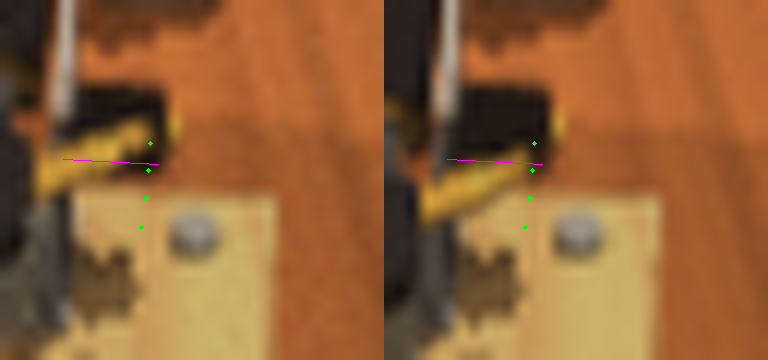

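```bash
cat > yel.py <<'E'
import sys
from h import *
# normalized cross-match of tip patch: shift (subpixel) of pointer between frames using yellowness
def yl(n):
    a=np.load(n+'.npy').astype(np.float32); return np.clip(np.minimum(a[:,:,0],a[:,:,1])-a[:,:,2]-25,0,60)
def edge(n,cols,r0,r1,up):
    # rows where pointer's dark/other boundary : report weighted centroid per column
    y=yl(n); return [round(float((y[r0:r1,c]*np.arange(r0,r1)).sum()/max(y[r0:r1,c].sum(),1e-6)),2) for c in cols]
if __name__=='__main__':
    for n in sys.argv[1:]:
        print(n); a=np.load(n+'.npy'); 
        for ch in(1,): print(a[182:197,256:268,ch].round().astype(int))
E
python3 yel.py s3 a1 a2
```

```text
s3
[[125 138  85  85  88  85  81  84  88  96 108 104]
 [138 139  60  32  31  33  33  51  45  66 103 112]
 [134 129  49  26  22  24  29  22  22  38 106 112]
 [106 103  39  26  22  23  21  33  29  34 122 106]
 [ 68  46  24  27  37  53  93 101  58  37 138 102]
 [ 73  49  53  95 104 122 132 131  76  36 103  93]
 [ 97 106 115 151 156 162  93  79  39  42  72  95]
 [136 149 151 142 146 119  48  26  16  44  86  90]
 [150 134 125  98  90  57  47  43  45  66  85  93]
 [121  89 110 115 111 105 108 101  91  97  96 102]
 [ 67  52 147 157 158 157 157 148 131 132 139 143]
 [ 72  49 150 159 162 166 166 162 153 160 162 160]
 [ 70  51 141 146 159 166 166 161 156 158 146 148]
 [ 66  49 126 147 147 160 165 162 155 155 114 133]
 [ 66  39  78 118 149 128 135 157 155 159  95  96]]
a1
[[126 139  83  84  88  84  83  88  87  97 110 110]
 [136 141  60  33  37  34  32  47  46  66 106 112]
 [136 131  47  24  23  27  26  26  25  37 103 113]
 [100  99  40  25  25  25  25  24  23  36 125 109]
 [ 68  49  26  24  24  26  24  48  26  34 142 104]
 [ 69  46  25  51  71  54  92 114  54  37 103  96]
 [ 78  64  92 118 140 
[... 506 characters left out ...]
 35  32  38  36  45  48  67 106 110]
 [133 131  47  24  24  26  24  23  25  36 102 114]
 [102  98  38  24  25  25  26  27  26  36 126 109]
 [ 66  50  27  24  24  24  26  24  25  31 140 101]
 [ 66  45  26  27  24  25  26  23  22  36 101  95]
 [ 71  42  25  24  24  20  46  68  30  39  71  93]
 [ 77  43  45  70  74  95 108 106  48  45  84  92]
 [ 76  96 108 140 141 142 124  96  59  64  84  90]
 [111 147 151 162 149 115 105 102  87  98 100 102]
 [152 143 134 124 108 124 153 146 134 134 137 139]
 [127 107 100 105 132 164 168 162 154 159 161 162]
 [ 72  62 116 145 158 168 168 162 154 159 144 148]
 [ 64  49 124 146 149 160 168 162 156 158 114 136]
 [ 64  40  83 117 147 126 136 158 154 159  92 100]]
```

```bash
python3 -m pendant '[[[0,0,2],0],[[0,0,4],0],[[0,0,6],0],[[0,0,6],0],[[0,0,6],0]]'
python3 look.py a3 245,170,285,205; python3 ov.py 1 252,176,284,206 s3 a3;python3 yel.py a3
```

```text
time: 4.98
tool_pos: [0.5374, 0.0369, 0.0731]
tool_rot: [3.14, 0.007, 2.9]
contact_force: [0.7, 0.1, 7.5]
opening: 0.0004
5.1833 [0.5374 0.0369 0.0732] [0.5  0.35 8.29]
0 [108.5 112.5  79. ] [264.03 187.42]
0.05 [108.4 112.3  69.6] [263.87 189.68]
0.1 [108.  111.7  60.2] [263.63 192.  ]
0.15 [107.3 110.8  50.9] [263.28 194.38]
a3
[[110 137  84  85  89  85  84  88  88  97 108 110]
 [136 139  57  36  34  33  34  46  48  66 104 112]
 [134 131  47  24  25  25  24  24  29  36 103 113]
 [102  98  39  25  22  26  24  25  27  32 127 109]
 [ 64  49  28  25  26  22  24  24  26  32 139 101]
 [ 68  44  29  27  27  24  23  26  24  34 100  95]
 [ 71  43  25  24  21  23  23  22  20  40  73  89]
 [ 74  44  21  15  18  18  17  17  17  43  83  90]
 [ 73  47  58  60  57  58  60  68  48  63  86  90]
 [ 76  68 112 124 123 120 122 109  87  98  98 100]
 [113 117 142 158 156 142 128 108 125 134 139 139]
 [147 150 152 142 128 120 126 131 153 160 162 162]
 [136 135 123 106 108 134 165 162 155 158 146 149]
 [ 95  86  79 120 141 159 168 161 156 157 114 136]
 [ 61  44  82 117 147 128 136 157 154 158  94 100]]
```

View pics/ov_a3.png

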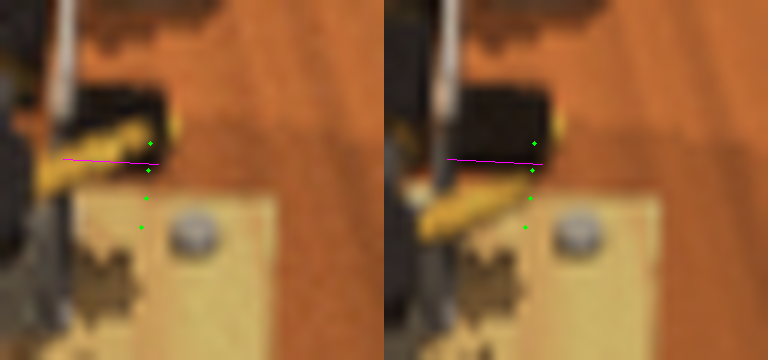

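```bash
python3 - <<'E'
import numpy as np
for n in('s3','a2','a3'):
    a=np.load(n+'.npy').astype(float); print(n)
    for r in range(184,197): print(r,a[r,257:265,0].astype(int),a[r,257:265,2].astype(int))
E
```

```text
s3
184 [147  56  33  32  32  35  29  32] [113  42  22  14  17  22  16  17]
185 [114  48  35  30  32  30  47  38] [88 33 22 16 18 18 21 22]
186 [ 56  33  35  50  72 129 138  79] [39 18 24 25 27 39 39 26]
187 [ 63  71 129 140 156 179 178 105] [38 27 37 42 49 50 51 32]
188 [145 157 195 201 205 126 113  56] [47 47 57 59 66 38 33 19]
189 [199 202 182 181 164  67  39  28] [59 57 57 58 47 25 13 11]
190 [182 172 141 133  90  82  78  80] [51 47 42 37 30 28 23 27]
191 [124 147 159 156 151 158 152 145] [40 56 61 60 57 61 55 49]
192 [ 64 185 197 198 196 196 195 184] [36 95 90 91 91 89 86 75]
193 [ 56 177 195 199 200 201 200 200] [ 42 108  95  94  96  95  95  89]
194 [ 60 170 188 198 201 201 200 201] [ 46 103  87  90  98  97  94  92]
195 [ 58 153 191 194 199 200 201 199] [41 89 89 86 92 95 92 92]
196 [ 49 103 156 192 169 166 199 200] [34 50 69 87 75 75 92 90]
a2
184 [148  55  31  33  32  33  32  32] [115  39  17  20  19  18  18  19]
185 [111  47  31  33  33  33  34  35] [84 32 19 20 17 17 19 20]
186 [59 34 32 32 32 34 32 33] [42 20 18 17 17 19 16 19]
187 [54 34 35 33 32 33 32 32] [37 20 21 18 19 
[... 688 characters left out ...]
6] [84 32 20 14 19 18 17 20]
186 [59 36 34 34 31 32 33 34] [40 22 20 19 17 17 17 20]
187 [53 37 34 35 32 32 34 31] [35 24 21 21 17 18 20 17]
188 [50 33 31 28 31 32 32 28] [35 21 19 14 15 17 18 12]
189 [51 30 24 26 28 27 27 28] [37 16  9 11 11 11 10 12]
190 [ 56 105 110 102  90  90  96  80] [41 31 29 30 25 25 27 24]
191 [ 87 172 183 178 169 169 150 134] [44 54 53 51 47 48 42 43]
192 [159 193 200 201 189 172 147 170] [50 61 62 61 54 49 48 67]
193 [201 202 181 171 158 160 168 197] [57 58 55 48 51 68 72 88]
194 [181 167 143 147 168 199 200 200] [52 47 46 55 74 97 93 91]
195 [118 106 159 185 198 202 201 199] [37 44 67 81 92 98 94 89]
196 [ 57 105 154 191 168 168 198 199] [32 53 66 86 73 78 91 90]
```

```bash
cat > th.py <<'E'
from ov import *
from scipy.optimize import brentq
def setup(sd,tip,col,vc,b):
    c,S=np.cos(p[2]),np.sin(p[2])
    def inv(uv):
        P=atz('side',np.array(uv)-p[3:5]-b,.079); d=(P[:2]-p[:2])*1e3; return np.array([c*d[0]+S*d[1],-S*d[0]+c*d[1],79.])
    A,B=inv(tip),inv((col,vc))
    def f(th):
        a,bb=[proj('side',T(p,rot(q,sd,th)))+p[3:5]+b for q in(A,B)]
        return bb[1]+(a[1]-bb[1])*(col-bb[0])/(a[0]-bb[0])
    return A,B,f
if __name__=='__main__':
    for b in((0,-.92),(.4,-.68),(0,-.3)):
        A,B,f=setup(1,(264.1,186.5),257,189.42,np.array(b)); print(A.round(1),B.round(1),[round(brentq(lambda t:f(t)-v,-.1,.3),4) for v in(191.65,193.21)],'target v',[round(f(t),2) for t in(.1,.105,.11,.115)])
E
python3 th.py
```

```text
Traceback (most recent call last):
  File "th.py", line 14, in <module>
    A,B,f=setup(1,(264.1,186.5),257,189.42,np.array(b)); print(A.round(1),B.round(1),[round(brentq(lambda t:f(t)-v,-.1,.3),4) for v in(191.65,193.21)],'target v',[round(f(t),2) for t in(.1,.105,.11,.115)])
                                                                                            ~~~~~~^^^^^^^^^^^^^^^^^^^^^^^^
ValueError: f(a) and f(b) must have different signs
```

```bash
sed -i 's/-v,-.1,.3/-v,0,.3/' th.py; python3 th.py; python3 -c "
from h import *;o=robot.observe();print(o['time'],o['tool_pos'],o['contact_force'])"
```

```text
[108.7 112.5  79. ] [ 89.6 100.5  79. ] [0.0564, 0.0952] target v [np.float64(193.41), np.float64(193.61), np.float64(193.81), np.float64(194.02)]
[107.6 113.3  79. ] [ 88.4 101.3  79. ] [0.0563, 0.0951] target v [np.float64(193.41), np.float64(193.61), np.float64(193.81), np.float64(194.02)]
[108.6 114.8  79. ] [ 89.5 102.8  79. ] [0.0558, 0.0942] target v [np.float64(193.45), np.float64(193.65), np.float64(193.86), np.float64(194.07)]
5.1833 [0.53739179 0.03692454 0.07319889] [0.79121258 0.13982171 7.9881006 ]
```

```bash
python3 - <<'E'
from ov import *
for b in((0,-.92),(0,-.6),(0,-.3),(0,0)):
  for sd,v in((1,185.6),(-1,274.0)):
    z=min(np.arange(35,70,.1),key=lambda z:abs((proj('side',T(p,(111.5,sd*133,z)))+p[3:5]+b)[1]-v)); print(b,sd,round(z,1),(proj('side',T(p,(111.5,sd*133,z)))+p[3:5]+b).round(1))
E
```

```text
(0, -0.92) 1 59.7 [265.2 185.6]
(0, -0.92) -1 38.0 [260.7 274. ]
(0, -0.6) 1 61.1 [265.2 185.6]
(0, -0.6) -1 39.7 [260.7 274. ]
(0, -0.3) 1 62.4 [265.2 185.6]
(0, -0.3) -1 41.2 [260.7 274. ]
(0, 0) 1 63.7 [265.2 185.6]
(0, 0) -1 42.8 [260.7 274. ]
```

```bash
python3 -m pendant '[[[0,0,1],0],[[0,0,1.8],0],[[0,0,1.8],0],[[0,0,1.8],0]]'
python3 look.py a4 245,170,285,205; python3 - <<'E'
from th import *
a=np.load('a4.npy')[:,257,0];r=np.arange(189,198);w=np.clip(a[189:198]-55,0,None);v=(w*r).sum()/w.sum();print(w,v)
A,B,f=setup(1,(264.1,186.5),257,189.42,np.array((0,-.6)));t=brentq(lambda t:f(t)-v,0,.3);print(t,79-188*np.sin(t))
E
```

```text
time: 5.52
tool_pos: [0.5373, 0.0369, 0.0719]
tool_rot: [3.14, 0.007, 2.9]
contact_force: [0.5, 0.1, 7.7]
opening: 0.0004
5.7167 [0.5374 0.0369 0.0719] [0.13 0.31 8.21]
[  0.     0.5    3.25  81.   144.25 127.25  68.25   4.5    0.  ] 193.4388111888112
0.10026843494516927 60.18110469616249
```

View pics/a4.png

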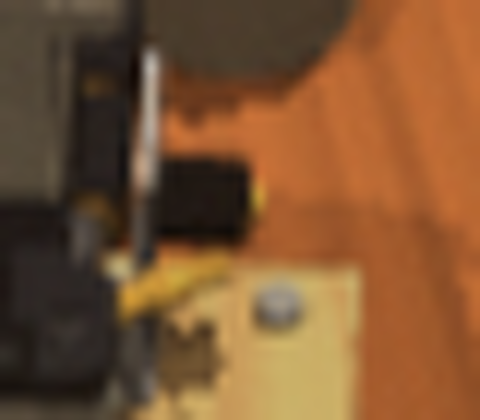

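```bash
python3 -m pendant '[[[0,0,1],0],[[0,0,1.6],0],[[0,0,1.6],0]]'
python3 look.py a5 245,170,285,205; cat > l.py <<'E'
import sys
from th import *
a=np.load(sys.argv[1]+'.npy')[:,257,0];r=np.arange(189,199);w=np.clip(a[189:199]-55,0,None);v=(w*r).sum()/w.sum();print(w,v)
A,B,f=setup(1,(264.1,186.5),257,189.42,np.array((0,-.6)));t=brentq(lambda t:f(t)-v,0,.3);print(t,79-188*np.sin(t))
E
python3 l.py a5
```

```text
time: 5.97
tool_pos: [0.5373, 0.0368, 0.0708]
tool_rot: [3.14, 0.007, 2.9]
contact_force: [-0.5, 0.4, 9.9]
opening: 0.0003
6.1667 [0.5373 0.0368 0.0708] [0.61 0.55 8.79]
[  0.     0.     3.25  32.   105.   147.   111.5   17.75   0.     2.75] 193.9505068574836
0.1127776690324712 57.84271408520971
```

```bash
python3 -m pendant '[[[0,0,-0.2],0],[[0,0,-0.2],0]]'
python3 look.py a6 245,170,285,205;python3 l.py a6; python3 ov.py 1 252,176,284,206 a5 a6
```

```text
time: 6.33
tool_pos: [0.5374, 0.0368, 0.0717]
tool_rot: [3.14, 0.008, 2.901]
contact_force: [-0.2, -0.8, 8.5]
opening: 0.0003
6.5333 [0.5373 0.0368 0.0716] [0.38 0.76 8.64]
[  0.     0.     4.5   81.25 142.75 135.    86.25   5.25   0.     2.25] 193.53417167851285
0.10260432694398303 59.744214433016865
0 [108.5 112.5  79. ] [264.03 187.42]
0.05 [108.4 112.3  69.6] [263.87 189.68]
0.1 [108.  111.7  60.2] [263.63 192.  ]
0.15 [107.3 110.8  50.9] [263.28 194.38]
```

View pics/ov_a6.png

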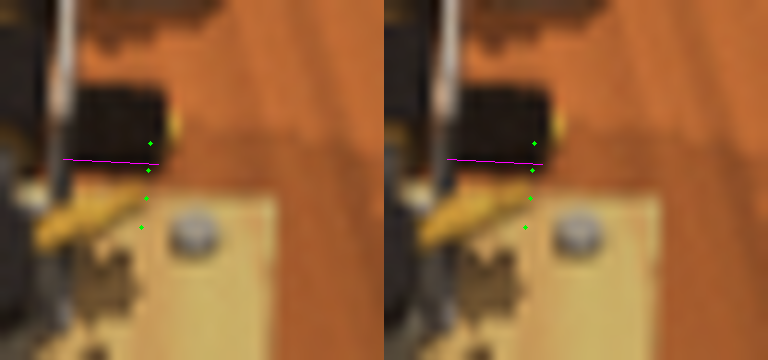

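```bash
python3 -m pendant '[[[0,0,0.8],0],[[0,0,0.8],0],[[0,0,0.8],0],[[0,0,0.8],0],[[0,0,0.8],0],[[0,0,0.8],0],[[0,0,0.8],0],[[0,0,0.8],0],[[0,0,0.8],0],[[0,0,0.8],0]]'
python3 look.py a7 245,170,285,205;python3 l.py a7
```

```text
time: 7.37
tool_pos: [0.5374, 0.0368, 0.0713]
tool_rot: [3.14, 0.008, 2.901]
contact_force: [0.3, 0.7, 9.6]
opening: 0.0006
7.5667 [0.5373 0.0368 0.0713] [0.35 0.36 8.96]
[  0.     0.     3.5   50.75 118.25 146.75 113.25  18.25   0.     0.75] 193.82834994462903
0.10979693579058451 58.39962520679603
```

```bash
python3 -m pendant '[[[0,0,0.6],0],[[0,0,0.6],0],[[0,0,0.6],0],[[0,0,0.6],0],[[0,0,0.6],0],[[0,0,0.6],0],[[0,0,0.6],0],[[0,0,0.6],0],[[0,0,0.6],0],[[0,0,0.6],0]]'; python3 look.py a8 245,170,285,205;python3 l.py a8;  python3 -m pendant '[[[0,0,0.6],0],[[0,0,0.6],0],[[0,0,0.6],0],[[0,0,0.6],0],[[0,0,0.6],0],[[0,0,0.6],0]]'
```

```text
time: 8.4
tool_pos: [0.5374, 0.0367, 0.0713]
tool_rot: [3.14, 0.008, 2.901]
contact_force: [0.8, 1.1, 8.6]
opening: 0.0002
8.6 [0.5374 0.0368 0.0713] [0.71 0.88 8.84]
[  0.     0.     2.5   50.25 119.5  146.25 111.5   19.75   0.     0.  ] 193.82990550305726
0.10983491488994793 58.392528145841865
time: 9.1
tool_pos: [0.5373, 0.0368, 0.0712]
tool_rot: [3.14, 0.009, 2.901]
contact_force: [0.4, 0.9, 8.5]
opening: 0.0006
```

```bash
python3 -m pendant '[[[0,0,-6],0],[[0,0,-14],0],[[0,0,-26],0],[[0,0,-44],0],[[0,0,-60],0],[[0,0,-60],0],[[0,0,-60],0]]'
python3 look.py b0 245,170,285,205; python3 - <<'E'
from go import *
a=np.load('b0.npy');print(a[184:194,257,0].astype(int)); print(to([.4999,-.1087,.13]), robot.observe()['tool_rot'])
E
```

```text
time: 9.68
tool_pos: [0.5363, 0.0367, 0.1311]
tool_rot: [3.141, 0.008, 2.901]
contact_force: [-0.1, 0.1, 0.6]
opening: 0.0001
9.8833 [0.5359 0.0368 0.13  ] [-0.25 -0.19 -0.44]
[146 109  58  63 141 198 181 122  66  59]
[ 3.000e-01 -1.499e+02 -1.000e-01] [3.14106732 0.00582666 2.90071959]
```

```bash
python3 -m pendant '[[[0,-35,0],0],[[0,-70,0],0],[[0,-105,0],0],[[0,-140,0],0],[[0,-150,0],0],[[0,-150,10],0],[[0,-150,30],0],[[0,-150,36],0],[[0,-150,36],0],[[0,-150,36],0]]'
python3 look.py c0 230,245,270,285; python3 - <<'E'
from go import *
print(to([.4999,-.1087,.088])); im=robot.read_camera('side');save('c0f.png',im,(150,140,350,310),4);t=robot.read_camera('top');save('c0t.png',t,(200,130,380,260),4)
E
```

```text
time: 10.72
tool_pos: [0.5002, -0.1078, 0.0933]
tool_rot: [3.141, 0.004, 2.902]
contact_force: [0.7, 0.2, 0.5]
opening: 0.0011
10.9167 [ 0.5009 -0.1086  0.0946] [-0.08 -0.33 -0.02]
[ 1.  -0.3  6.5]
```

View pics/c0f.png

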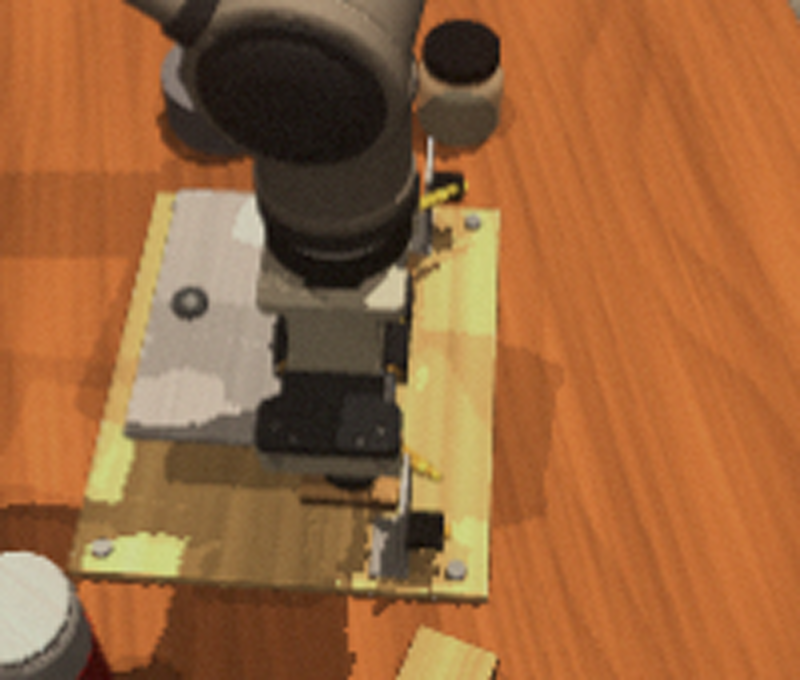

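View pics/c0t.png

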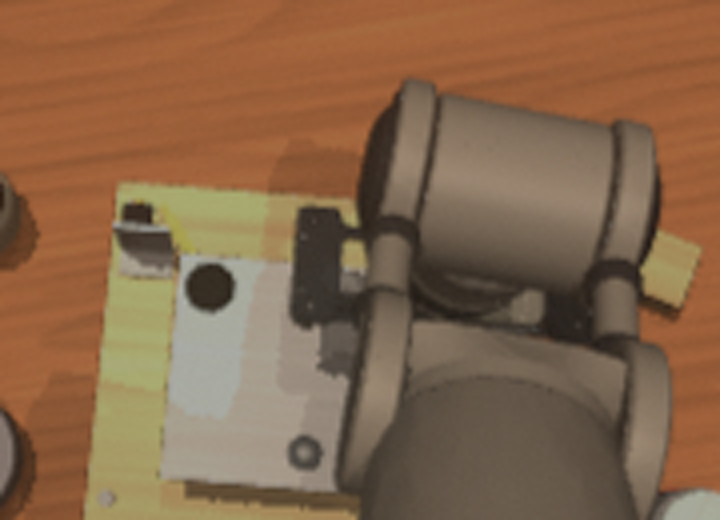

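```bash
python3 -m pendant '[[[0.5,0,4],0],[[1,0,9],0],[[1,0,14],0],[[1,0,18],0],[[1,0,21],0],[[1,0,23.5],0],[[1,0,23.5],0],[[1,0,23.5],0],[[1,0,23.5],0]]'
python3 look.py c1 240,245,272,285; python3 ov.py -1 240,245,272,285 c0 c1
```

```text
time: 11.77
tool_pos: [0.5006, -0.1088, 0.0718]
tool_rot: [3.141, 0.009, 2.901]
contact_force: [-1.5, 0.7, 10.9]
opening: 0.0006
11.9667 [ 0.5006 -0.1088  0.0718] [-0.51  1.08 10.27]
0 [ 108.5 -112.5   79. ] [260.24 258.91]
0.05 [ 108.4 -112.3   69.6] [260.1 260.8]
0.1 [ 108.  -111.7   60.2] [259.86 262.51]
0.15 [ 107.3 -110.8   50.9] [259.52 264.03]
```

View pics/ov_c1.png

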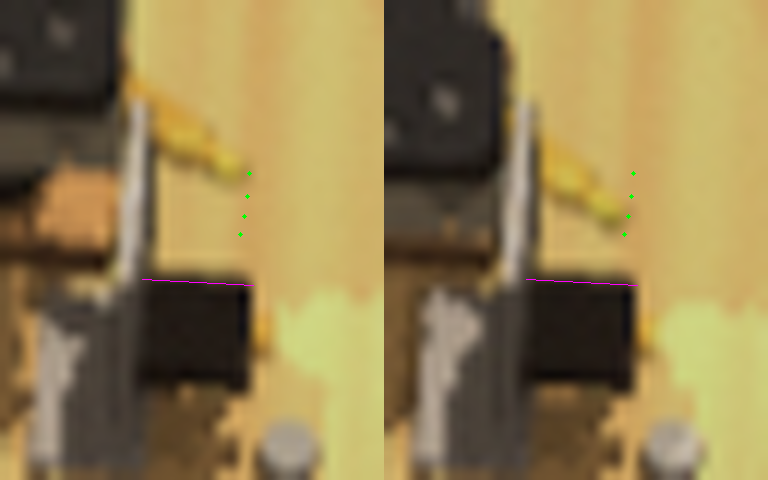

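```bash
python3 - <<'E'
import numpy as np
for n in('c0','c1'):
    a=np.load(n+'.npy'); print(n)
    for r in range(252,270): print(r,a[r,250:264,0].astype(int),a[r,250:264,2].astype(int))
E
```

```text
c0
252 [156 202 205 206 207 205 206 204 206 206 206 206 206 206] [ 59  62  77  89 103 101 104 103 108 106 101  99 101 104]
253 [141 194 183 202 205 206 206 206 205 207 207 205 206 205] [ 60 119  71  65  81  96 103 107 107 107 103  97 100 104]
254 [113 184 156 199 206 205 206 206 206 205 207 207 205 205] [ 54 152  81  60  60  75  92 107 106 105 100 100  99 103]
255 [101 179 156 200 205 205 206 194 206 206 206 206 206 206] [ 58 144  81  61  63  64  74  89 106 105  99  98 101 105]
256 [118 183 124 170 202 206 204 193 205 206 207 206 207 205] [ 78 150  70  49  67  69  69  66  98 105 100  98 100 102]
257 [141 192  88 134 163 175 188 205 208 205 205 207 206 205] [ 98 160  62  49  53  54  59  63  83  92  95  98 102 103]
258 [146 190  90 171 151 141 158 165 203 205 192 203 206 206] [107 158  62  80  63  51  55  48  70  76  82  95 100 104]
259 [168 189  93 198 193 181 181 154 173 178 175 203 206 206] [123 155  64 100  93  85  86  67  62  59  71  96  99 104]
260 [185 195  93 197 204 205 205 194 182 180 191 203 205 207] [131 169  65 100 102 102 103  95  86  79  87  95  99 106]
261 [193 182  90 
[... 2525 characters left out ...]
5 206 203 204 203 177 179 203 205 206 205] [157 129  53  96 103 100 103 105  86  83  94  96 101 104]
265 [184 146 103 196 205 206 206 204 205 204 204 204 205 205] [159 118  60  97 103 103 106 104 106 100  96  96 102 104]
266 [183 116 112 197 204 206 204 204 204 205 206 204 205 206] [152  93  62  96 101 102 104 104 104 101  98  95 100 106]
267 [189 103  85 138 143 145 145 160 161 161 180 201 206 204] [149  80  47  66  70  69  71  80  81  78  86  93 102 104]
268 [144  86  52  50  48  47  49  72  74  73 103 198 203 206] [111  67  32  26  27  27  27  39  39  39  49  93 100 106]
269 [ 78  63  37  33  31  33  36  33  34  35  37 195 203 205] [ 60  47  23  21  20  21  22  20  22  22  24  91  98 105]
```

```bash
cat > r.py <<'E'
import sys
from th import *
def cen(n,c):
    a=np.load(n+'.npy')[:,c,2]; r=np.arange(251,267); w=np.clip(98-a[251:267],0,None); return (w*r).sum()/w.sum(), w.sum()
for n in sys.argv[1:]:
    o=[]
    for c in(254,255,256,257,258,259):
        v0,_=cen('c0',c);v,w=cen(n,c)
        A,B,f=setup(-1,(260.2,258.6),c,v0,np.array((0,-.45)))
        try:t=brentq(lambda t:f(t)-v,0,.3)
        except Exception: t=np.nan
        o.append((round(v-v0,2),round(t,4)))
    t=np.nanmedian([x[1] for x in o]);print(n,o,'med',round(t,4),'tip z',round(79-188*np.sin(t),1))
E
python3 r.py c1
```

```text
c1 [(np.float64(3.47), 0.0991), (np.float64(3.3), 0.0928), (np.float64(3.5), 0.0974), (np.float64(3.48), 0.0957), (np.float64(3.8), 0.1068), (np.float64(3.76), 0.1077)] med 0.0982 tip z 60.6
```

```bash
python3 -m pendant '[[[0,0,2],0],[[0,0,4],0],[[0,0,6],0],[[0,0,6],0],[[0,0,6],0]]'
python3 look.py c2 240,245,272,285; python3 ov.py -1 240,245,272,285 c0 c2; python3 r.py c2
```

```text
time: 12.38
tool_pos: [0.5006, -0.1085, 0.0666]
tool_rot: [3.141, 0.009, 2.901]
contact_force: [-2.8, 1.7, 13.4]
opening: 0.0005
12.5833 [ 0.5006 -0.1085  0.0666] [-3.02  2.49 13.39]
0 [ 108.5 -112.5   79. ] [260.24 258.91]
0.05 [ 108.4 -112.3   69.6] [260.1 260.8]
0.1 [ 108.  -111.7   60.2] [259.86 262.51]
0.15 [ 107.3 -110.8   50.9] [259.52 264.03]
c2 [(np.float64(4.63), 0.1358), (np.float64(4.41), 0.1271), (np.float64(4.84), 0.1386), (np.float64(4.94), 0.1406), (np.float64(4.88), 0.1421), (np.float64(4.64), 0.1378)] med 0.1382 tip z 53.1
```

View pics/ov_c2.png

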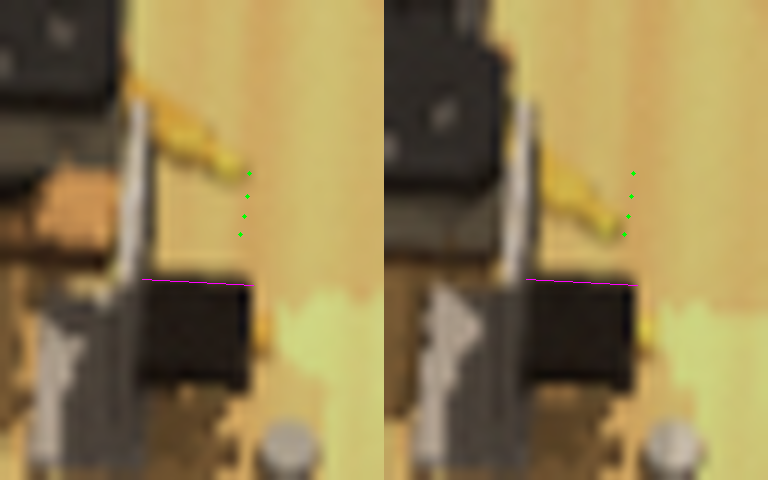

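```bash
cat > ba.py <<'E'
import tab
from tab import *
import fit
from tz import cut,D
from scipy.optimize import least_squares
tips=[('side',1,(264.1,186.5)),('top',1,(240.3,180.4)),('side',-1,(260.2,258.6)),('top',-1,(319.6,187.4))]
def res(P,W):
    q=P[:8]; ty,xf,yin,zl,zr=P[8:13]; e=[]
    tab.p=q
    for n,pt,uv in fit.O: e+=list((fit.pj(q,n,pt)-uv)*W[0])
    tx=(188-.826*ty)/.5635-60
    for n,sd,uv in tips: e+=list((fit.pj(q,n,(tx,sd*ty,79))-np.array(uv))*W[1])
    for sd,z in((1,zl),(-1,zr)):
        d=D[sd]; ys=sorted((sd*yin,sd*(yin+22))); a=(84,xf,*ys,z-5,z+5); t=hull('top',*a);s=hull('side',*a)
        e+=list(np.array([cut(t,1,d['tu'][0])[0]-d['tu'][1],cut(t,1,d['tu'][0])[1]-d['tu'][2],cut(t,0,d['tv'][0])[0]-d['tv'][1],
          cut(s,0,d['st'][0])[0]-d['st'][1],cut(s,0,d['sb'][0])[1]-d['sb'][1],cut(s,1,d['su'][0])[1]-d['su'][1]])*W[2])
    return np.r_[e,q[3:7]/.7]
p0=np.r_[np.load('pose.npy'),112.5,110.5,122,58.5,49]
for W in((1,1,1),(1,2,2),(.5,2,2),(.5,4,2),(.2,2,2)):
    r=least_squares(res,p0,args=(W,),x_scale=np.r_[.01,.01,.01,1,1,1,1,5,5,5,5,5,5],loss='soft_l1',diff_step=1e-5)
    print(W,r.x[3:7].round(2),r.x[7:].round(1)); 
print(res(r.x,(1,1,1))[2*len(fit.O):].round(2))
E
python3 ba.py | grep -v 'per px'
```

```text
(1, 1, 1) [ 0.19  0.35 -0.17  0.3 ] [ -5.3 113.  111.1 122.   60.1  50.1]
(1, 2, 2) [ 0.21  0.25 -0.11  0.3 ] [ -5.5 113.1 111.  122.1  59.3  49.5]
(0.5, 2, 2) [ 0.2   0.09 -0.06  0.26] [ -5.9 113.3 110.7 122.3  58.2  48.8]
(0.5, 4, 2) [ 0.14  0.04 -0.05  0.37] [ -6.2 113.4 110.4 122.3  57.8  48.5]
(0.2, 2, 2) [ 0.17  0.03 -0.02  0.25] [ -6.3 113.5 110.4 122.3  57.7  48.4]
[ 0.06  0.05  0.07  0.14 -0.31  0.01  0.06 -0.45 -0.04 -0.04  0.02 -0.24
  0.26 -0.   -0.19  0.15  0.11 -0.19  0.15  0.1   0.25  0.04 -0.03  0.36]
```

```bash
python3 -m pendant '[[[0,0,1.5],0],[[0,0,2.7],0],[[0,0,2.7],0],[[0,0,2.7],0]]'
python3 look.py c3 240,245,272,285; python3 r.py c3
```

```text
time: 12.92
tool_pos: [0.5007, -0.1082, 0.0648]
tool_rot: [3.141, 0.01, 2.901]
contact_force: [-3.4, 2.8, 13.8]
opening: 0.0004
13.1167 [ 0.5007 -0.1082  0.0649] [-3.47  2.65 14.45]
c3 [(np.float64(5.22), 0.1553), (np.float64(4.83), 0.1405), (np.float64(4.94), 0.1419), (np.float64(5.33), 0.1531), (np.float64(5.4), 0.1604), (np.float64(4.97), 0.1498)] med 0.1514 tip z 50.6
```

```bash
python3 -m pendant '[[[0,0,1.2],0],[[0,0,1.9],0],[[0,0,1.9],0],[[0,0,1.9],0]]'
python3 look.py c4 240,245,272,285; python3 r.py c4;python3 ov.py -1 240,245,272,285 c0 c4
```

```text
time: 13.45
tool_pos: [0.5007, -0.108, 0.064]
tool_rot: [3.14, 0.011, 2.901]
contact_force: [-4.2, 1.8, 15.0]
opening: 0.0004
13.65 [ 0.5008 -0.108   0.064 ] [-3.27  2.63 14.37]
c4 [(np.float64(5.08), 0.1505), (np.float64(4.97), 0.145), (np.float64(5.25), 0.1519), (np.float64(5.61), 0.1624), (np.float64(5.49), 0.1635), (np.float64(5.07), 0.1534)] med 0.1526 tip z 50.4
0 [ 108.5 -112.5   79. ] [260.24 258.91]
0.05 [ 108.4 -112.3   69.6] [260.1 260.8]
0.1 [ 108.  -111.7   60.2] [259.86 262.51]
0.15 [ 107.3 -110.8   50.9] [259.52 264.03]
```

View pics/ov_c4.png

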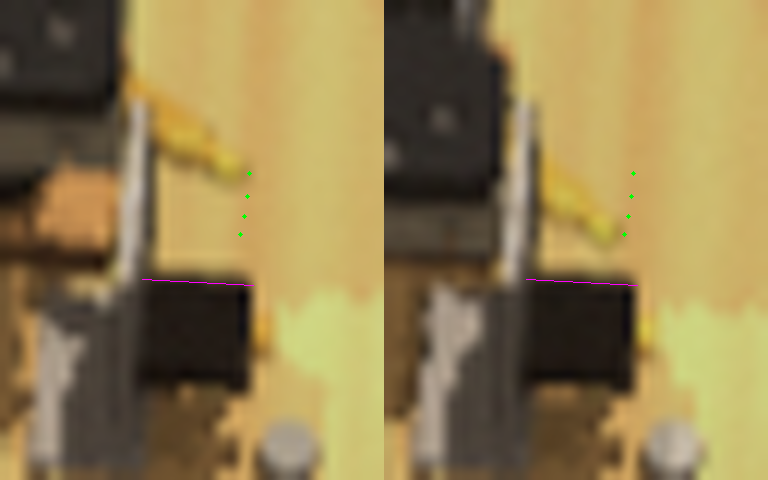

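```bash
python3 -m pendant '[[[0,0,1.4],0],[[0,0,1.4],0],[[0,0,1.4],0],[[0,0,1.4],0],[[0,0,1.4],0],[[0,0,1.4],0],[[0,0,1.4],0],[[0,0,1.4],0],[[0,0,1.4],0],[[0,0,1.4],0]]'
python3 look.py c5 240,245,272,285; python3 r.py c5
```

```text
time: 14.48
tool_pos: [0.5008, -0.1079, 0.0636]
tool_rot: [3.14, 0.011, 2.9]
contact_force: [-3.6, 2.3, 15.0]
opening: 0.0002
14.6833 [ 0.5008 -0.1079  0.0636] [-3.68  1.68 14.51]
c5 [(np.float64(5.35), 0.1598), (np.float64(4.99), 0.1458), (np.float64(5.45), 0.1583), (np.float64(5.91), 0.1725), (np.float64(5.47), 0.1627), (np.float64(5.16), 0.157)] med 0.159 tip z 49.2
```

Image estimate: tip at 49.2 mm, against a tab at 48.4–50.1. I hold here.

```bash
python3 -m pendant '[[[0,0,1],0],[[0,0,1],0],[[0,0,1],0],[[0,0,1],0],[[0,0,1],0],[[0,0,1],0],[[0,0,1],0],[[0,0,1],0],[[0,0,1],0],[[0,0,1],0]]'; python3 look.py c6 240,245,272,285; python3 r.py c6; python3 -m pendant '[[[0,0,1],0],[[0,0,1],0],[[0,0,1],0],[[0,0,1],0],[[0,0,1],0],[[0,0,1],0],[[0,0,1],0]]'
```

```text
time: 15.52
tool_pos: [0.5009, -0.1078, 0.0637]
tool_rot: [3.14, 0.012, 2.9]
contact_force: [-2.5, 0.8, 14.6]
opening: 0.0006
15.7167 [ 0.5009 -0.1078  0.0637] [-3.68  2.   14.29]
c6 [(np.float64(5.4), 0.1614), (np.float64(5.12), 0.1501), (np.float64(5.46), 0.1587), (np.float64(5.98), 0.1748), (np.float64(5.42), 0.1611), (np.float64(5.13), 0.1558)] med 0.1599 tip z 49.1
time: 16.3
tool_pos: [0.501, -0.1077, 0.0637]
tool_rot: [3.14, 0.013, 2.9]
contact_force: [-3.2, 1.3, 14.7]
opening: 0.0002
```

```bash
python3 -m pendant '[[[0,0,1],0],[[0,0,1],0],[[0,0,1],0],[[0,0,1],0],[[0,0,1],0]]';  python3 -m pendant '[[[0,0,-6],0],[[0,0,-14],0],[[0,0,-26],0],[[0,0,-44],0],[[0,0,-70],0],[[0,0,-100],0],[[0,0,-130],0],[[0,0,-130],0],[[0,0,-130],0]]'
python3 - <<'E'
from go import *
print(to([.40,.25,.25]),robot.observe()['tool_pos'])
E
```

```text
time: 16.72
tool_pos: [0.501, -0.1077, 0.0637]
tool_rot: [3.14, 0.014, 2.9]
contact_force: [-3.7, 1.3, 14.1]
opening: 0.0004
time: 17.47
tool_pos: [0.4999, -0.1078, 0.1948]
tool_rot: [3.14, 0.017, 2.9]
contact_force: [0.3, 0.7, -0.8]
opening: 0.0005
[181.6 323.6 -57.8] [ 0.49990395 -0.10775676  0.19477992]
```

Now I back away to the left and clear of the press.

```bash
python3 -m pendant '[[[18,32,-15],0],[[36,64,-30],0],[[54,96,-45],0],[[72,128,-58],0],[[90,160,-58],0],[[108,192,-58],0],[[126,224,-58],0],[[144,256,-58],0],[[162,290,-58],0],[[180,322,-58],0]]'; python3 -m pendant '[[[10,20,0],0],[[10,20,0],0],[[10,20,0],0]]'
python3 - <<'E'
from go import *
s=robot.read_camera('side');t=robot.read_camera('top');np.save('e.npy',s);save('e_s.png',s);save('e_t.png',t);o=robot.observe();print(o['time'],o['tool_pos'],o['contact_force'])
s0=np.load('side.npy').astype(int)
print(s0[184:192,257,0],s[184:192,257,0]); print(s0[254:262,257,2],s[254:262,257,2])
E
```

```text
time: 18.3
tool_pos: [0.3997, 0.2496, 0.2484]
tool_rot: [-3.141, 0.014, 2.9]
contact_force: [0.3, -0.4, -0.7]
opening: 0.0008
time: 18.55
tool_pos: [0.3936, 0.272, 0.2463]
tool_rot: [-3.139, 0.012, 2.903]
contact_force: [0.5, 0.8, 0.1]
opening: 0.0005
18.65 [0.39450896 0.27067572 0.24706613] [ 0.33735193 -0.67352427  0.40734609]
[144 105  57  69 133 180 168 111] [146 106  61  67 136 183 167 117]
[111  90  63  59  49  66  97 110] [108  93  66  61  53  66 101 106]
```

View pics/e_s.png

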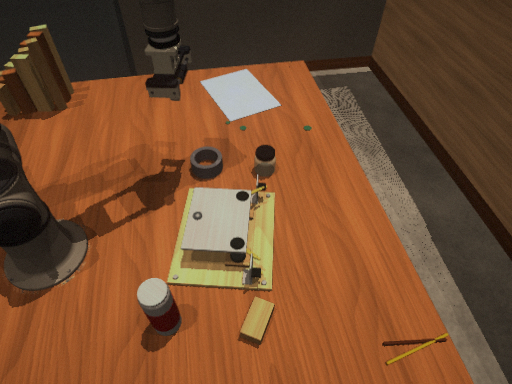

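View pics/e_t.png

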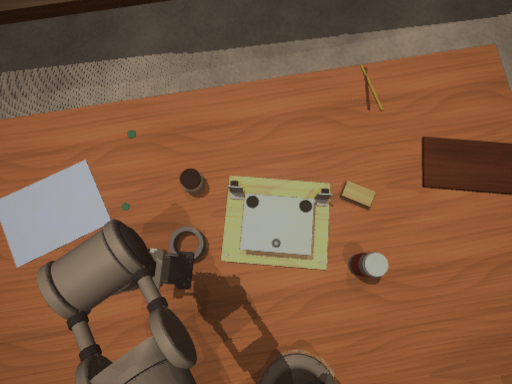

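Both pictures show the press back at rest, with the pointer profiles at their starting values. The arm is clear and nothing around the press has moved. I hand in.

```bash
python3 -c "
from cell import robot
print(robot.hand_in())"
```

```text
the job is handed in; nothing more can be done
None
```

I pressed the left far corner, then the right far corner, with the closed fingertips on the pads. Each was held for more than two seconds and released, and I handed in at about 18.7 s with the arm clear of the press.

| Corner | Pointer height during hold | Tab height estimate | Held for | Down force |
|---|---|---|---|---|
| Left | about 58.4 mm | 57.7–60 mm | about 2.5 s | about 9 N |
| Right | about 49.1 mm | 48.4–50.1 mm | about 2.7–3 s | about 14.5 N |

**Last checks:** both pointers are back at their starting position in the picture. The spray can, tape roll, offcut and jar look where they were, and the wrist reads no contact force.

**What disagreed or stayed uncertain:**
- **Level accuracy:** I know pointer against tab only to about 1–1.5 mm, because one pixel covers about 4–6 mm of height. My first tab heights came out 1–3 mm too high, so I corrected them using the pointers' known resting height.
- **Left corner overshoot:** the left pointer sat near 57.8 mm for about 0.3 s, up to 0.6 mm lower than the hold. I raised it before holding. If the tab is at the upper end of its range, the left pointer was slightly past it.
- **Spring force:** taken at face value, the stated spring figures put the left corner about 3 mm deeper than the picture did. I went by the picture.
- **Contact height:** the fingertips met the pads about 2 mm lower than the stated 88 mm, so I did not use tool height alone to judge how far to press.

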